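# Glue up a stack of laser-cut rings in a cam press

### The arm

A 6-joint arm with a two-finger parallel gripper is mounted at the origin on the work surface. World frame = base frame: x ahead of the robot, y to its left, z up, the work surface at z = 0. Lengths are in m, angles in degrees, forces in N, time in s.
With the tool pointing down it reaches from about 0.375 to 0.9 m from the base axis. Payload 3.1 kg.
Tool frame: the origin (TCP) lies on the centre line of the jaws, within the pads' length; the fingertips stand 25 mm ahead of it and the grasp point (between the pads) lies 6 mm ahead of it; z points along the fingers, y is the line along which they close (so a half turn about z gives the same grasp; the last joint's range is limited). The gripper opens to 87 mm and grips with 3 to 60 N. Pads are 19 mm wide; open, the fingers measure 117 mm over their backs; the gripper's body (75 mm by 190 mm) begins 51 mm behind the grasp point.
Start: joints at [59.444, 30.224, 82.088, -0, 67.689, -10.227], TCP at [0.217, 0.586, 0.248] pointing down, gripper open.
Joint ranges: [-176.69, 176.69], [-43.24, 126.21], [12.49, 139.97], [-82, 262], [0, 151.66], [-163.58, 163.58]. Speed limits (degrees/s): [159.86, 159.86, 180, 180, 180, 180].

### API

Orientations are given as a 3x3 rotation matrix whose columns are the frame's x, y, z axes.
In Python, from rig import read_state, capture, camera_params, hand_in gives the robot as it stands.
- The arm moves only by the tool apply_moves, never from a script. Its argument "rows" is a list of rows, each an object of numbers: "x", "y", "z": the shift along the tool's x, y, z in mm; "rx", "ry", "rz": the turn, a rotation vector about the tool's x, y, z in units of 6 degrees (1.0 is 6 degrees); "claw": the closure in counts, from 0 (fully open) to 255 (shut). A call has 1 to 10 rows; each row is the pose to reach, as a shift and turn from the pose commanded when the call began, along the tool's axes at that moment; what a row does not reach only later rows make up. A row lasts 1/8 s, in which the tool goes at most 62.5 mm and 10.7 degrees, less where a joint would pass 70% of its speed; a pose out of reach is approached as far as the arm can. A call with a gripper value outside its range is refused whole. The fingers move at their own pace and stop on an object; the grip force is fixed at half the most. Time passes only in rows, so rows that repeat a pose let the fingers close. It gives the time, the measured TCP pose, the force, the opening and the grip force at its end, in the units of the state.
- read_state(): the state, without advancing time (a new reading comes with each control period).
- capture(name): name is "scene" or "top" or "wrist"; returns (picture, depth): 384x512x3 uint8, red, green, blue; 384x512 float32, m along the optical axis (not along the pixel's ray), 0 where there is no reading.
- camera_params(name): a dict with "fx", "fy", "cx", "cy" (pixels), "xyz" and "orientation" of the camera in the world. Camera axes: x right, y up, looking along -z (the intrinsics and any distortion apply to the point x, -y, -z); pixel columns grow to the right and rows downward; lengths in m; the calibration is good to about 2 mm. A picture is of the moment at which its call begins: read the wrist's pose just before it. camera_params takes no time and is no camera call; for the wrist camera it gives the pose at the moment of the call.
- hand_in(): hands the job in; it is judged then, once.
The state is a dict: "time_s": time; "joint_positions": joint angles; "qvel": joint speeds; "tau": joint torques, N m; "position": TCP position; "tcp_rot": TCP orientation; "force": force on the tool from outside, world axes, zero at the start; "moment": the same for the moment, N m; "opening": opening from 0.0 (shut) to 1.0 (fully open); "grasp_force": force on a finger pad.
Only numpy, scipy, OpenCV 4.12 (cv2) and the standard library are available. Lean on these libraries where they do the work, as an engineer would, in place of code of your own. Each camera call takes 0.05 s, during which the arm holds its last target. There are 200 camera calls.

### The job

Thread all the rings on the table onto the press's post, fully home, with the widest at the bottom and each narrower one on top. Swing the blue arm in over the post to its stop, and with the red cam lever still open turn the brass wing nut clockwise until the rubber foot just rests on the stack; then flip the lever right over to clamp, so that the foot's spring is squeezed by about 7 mm. Never squeeze it more than 12 mm, and leave the glue bottle, the mug and the box of sticks alone.

Things in the scene. Friction and masses are not known exactly. Their poses are not given: they have to be found in the camera images.
- press: fixed gluing press: wooden base plate 110 x 270 x 15 mm, from y = -55 to +215 mm in its own frame; on it a steel locating post (16 mm diameter, 41 mm above the plate, bevelled tip) and a 22 mm screw column 160 mm from the post towards the press's own +y. Origin: on the post's axis at table height, z up. Place and yaw vary.
- seat (a point): point on the post's axis on the base plate's top, 15 mm above the table, where the lowest ring comes to rest; axes as the press
- nut_grip (a point): point on the column's axis at mid-height of the brass wing nut's wings, 180 mm above the table; it does not move. The wings are one upright bar 56 mm long, 12 mm thick, 24 mm high (z 167 to 191 mm) on a 36 mm round flange, to be pinched from above across its thickness; its length runs along this point's own x axis, which turns with the nut.
- nut (a joint): turn of the wing nut, rad, 0 to 7.5; grows clockwise seen from above and lowers the arm with all it carries by 4 mm per rad. It stays where it is left (friction 0.1 N m).
- swing (a joint): swing of the blue arm about the column, rad. 0: arm along the press's own -y, foot centred over the post (stop); grows anticlockwise seen from above, towards the press's own +x, up to 1.5. Starts at 0.9 to 1.3; stays where left (friction 0.12 N m). To swing it one can pinch the upright lever across its 18 mm width and carry it round the column.
- lever_pivot (a point): centre of the cam lever's hinge on the arm, 160 mm from the column's axis, 139 mm above the table at nut = 0, above the foot; its -y axis points outward along the arm, away from the column, and its x axis is the hinge axis. The arm is a bar 26 mm wide, its top 13 mm below this point, its end 20 mm farther out.
- lever_tip (a point): free end of the red lever, 85 mm from the hinge. The lever is a flat bar 18 mm wide (along the hinge axis) and 10 mm thick.
- lever (a joint): turn of the cam lever, rad. 0: open, upright, leaning 0.1 rad outward, away from the column; 1.5: clamped (stop), lying back over the arm towards the column, 0.17 rad above level. Starts at 0 to 0.15. Friction 0.15 N m holds it. Closing it drives the foot down, 10 mm in all, in proportion to the angle.
- foot_face (a point): centre of the underside of the rubber foot, a tube of 34 mm outside and 20 mm inside diameter hanging under the arm's end, that goes round the post and presses on the top ring; 60 mm above the table with nut = 0 and lever = 0
- foot (a joint): how far the foot's spring is squeezed, m: 0 when the foot hangs free, up to 0.017; 0.8 N per mm. The rubber itself gives a little too, so closing the lever from where the foot just touches squeezes the spring by about 7 mm
- ring_66: flat dark brown wooden ring, 66 mm outside diameter, 21 mm hole, 7 mm thick, 14 to 39 g, hard and rigid; lies flat on the table at the start. Origin: centre of its underside, z up. May be absent.
- ring_58: flat orange ring, 58 mm outside diameter, 21 mm hole, 7 mm thick, 14 to 39 g, hard and rigid; lies flat on the table at the start. Origin: centre of its underside, z up. May be absent.
- ring_50: flat blue ring, 50 mm outside diameter, 21 mm hole, 7 mm thick, 14 to 39 g, hard and rigid; lies flat on the table at the start. Origin: centre of its underside, z up. May be absent.
- ring_42: flat yellow ring, 42 mm outside diameter, 21 mm hole, 7 mm thick, 14 to 39 g, hard and rigid; lies flat on the table at the start. Origin: centre of its underside, z up. May be absent.
- ring_34: flat green ring, 34 mm outside diameter, 21 mm hole, 7 mm thick, 14 to 39 g, hard and rigid; lies flat on the table at the start. Origin: centre of its underside, z up. May be absent.
- glue: bystander: white glue bottle, 48 mm diameter, 130 mm tall. Origin: centre of its underside
- mug: bystander: blue mug, 80 mm diameter, 90 mm tall, handle at its own +y. Origin: centre of its underside
- stick_box: bystander: open cardboard box 190 x 70 x 35 mm with wooden sticks in it. Origin: centre of its underside, long side along its own x
Mind the look-alikes: they are no part of the job. Several things have the shape of the ring_66; the one meant has the colours described above.

How it is judged:
By the outcome, as a careful person would: the job done as asked, in the order asked, and still so for the second after the job is handed in, with the robot touching nothing.
Of ring_66, ring_58, ring_50, ring_42, ring_34 only 3 to 5 are there at a start; the rules pass over those that are not, and their reading is None.
At some moment in a run one of ring_66, ring_58, ring_50, ring_42, ring_34 may be knocked a few centimetres aside while the robot is not near it.
Once in a run the grip may slacken for a moment while it holds something.
It also fails if it takes over 210 s, if anything falls off the work surface, if the arm or the gripper's body presses on something with over 40 N, if the wrist force passes 120 N, or if a joint passes its speed limit or range.

## Working session

There is one attempt and no reset: what is moved stays moved. The work goes in short steps, Python scripts to look and compute and a tool call to move; the robot and the scene stay as the last step left them, time stands still between calls to the robot, and variables do not carry over. Pictures are saved under pics/ and viewed, at most 14 in all, crops included, and the job is handed in when it is done.

Besides the shell and the picture viewer there is one more tool, called after "Request:" as name(argument=value, ...) on one line, values as JSON. apply_moves: Moves the arm, as the interface text tells. Its arguments: {"type":"object","properties":{"rows":{"type":"array"}},"required":["rows"]}

```bash
ls; mkdir -p pics; cat > h.py <<'E'
import numpy as np, cv2
from rig import read_state, capture, camera_params, hand_in
def cam(name):
    s=read_state(); p=camera_params(name); im,d=capture(name); return im,d,p
def ray(p,u,v):
    d=np.array([(u-p['cx'])/p['fx'],-(v-p['cy'])/p['fy'],-1.0]); R=np.array(p['orientation']); return np.array(p['xyz']),R@d
def onplane(p,u,v,z):
    o,d=ray(p,u,v); t=(z-o[2])/d[2]; return o+t*d
def cloud(p,d):
    h,w=d.shape; u,v=np.meshgrid(np.arange(w),np.arange(h))
    c=np.stack([(u-p['cx'])/p['fx'],-(v-p['cy'])/p['fy'],-np.ones_like(d)],-1)*d[...,None]
    return c@np.array(p['orientation']).T+np.array(p['xyz'])
def save(n,im): cv2.imwrite('pics/'+n+'.png',cv2.cvtColor(im,cv2.COLOR_RGB2BGR))
E
python3 - <<'E'
from h import *
for n in ('scene','top'):
    im,d,p=cam(n); print(n,{k:np.round(v,3).tolist() if not isinstance(v,str) else v for k,v in p.items()}); save(n,im)
    np.savez('pics/'+n,im=im,d=d)
s=read_state(); print(s)
E
```

```text
pics
scene {'fx': 388.475, 'fy': 388.475, 'cx': 257.885, 'cy': 193.636, 'xyz': [1.073, 0.636, 1.194], 'orientation': [[-0.806, -0.469, 0.36], [0.592, -0.63, 0.503], [-0.009, 0.619, 0.785]]}
top {'fx': 455.944, 'fy': 455.944, 'cx': 253.637, 'cy': 191.338, 'xyz': [0.362, -0.039, 1.32], 'orientation': [[0.001, 0.984, -0.177], [-1.0, -0.001, -0.012], [-0.012, 0.177, 0.984]]}
{'time_s': 0.1, 'joint_positions': array([ 5.94441368e+01,  3.02739892e+01,  8.21485728e+01, -1.41457331e-03,
        6.76898652e+01, -1.02268528e+01]), 'qvel': array([ 0.03242165, -0.08739697, -0.2637373 ,  0.04203627,  0.04411362,
       -0.04676677]), 'tau': array([ 8.94376080e-05, -4.40987098e+01, -1.77150965e+01,  6.35232520e-02,
        5.34070143e-02, -4.10977884e-05]), 'position': array([0.21679042, 0.58554668, 0.24666832]), 'tcp_rot': array([[-9.37716256e-01,  3.47400730e-01, -9.77881812e-04],
       [ 3.47401954e-01,  9.37714769e-01, -1.70134750e-03],
       [ 3.25924854e-04, -1.93509926e-03, -9.99998075e-01]]), 'force': array([-0.00445435, -0.43312945, -0.59844679]), 'moment': array([0.05891945, 0.03970594, 0.01381346]), 'grasp_force': 0.0, 'opening': 1.0015230535786126}
```

View pics/top.png

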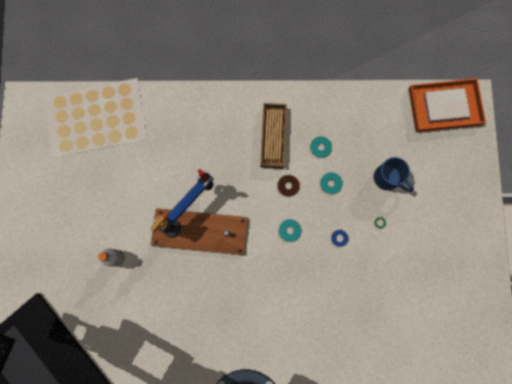

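View pics/scene.png

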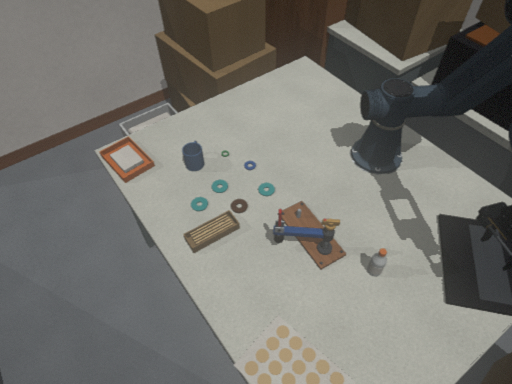

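The top view shows the brown ring at (288,185), blue at (340,238) and green at (380,222). The teal rings are look-alikes. The post is near (231,233), the column near (172,228) and the lever near (203,176). I see no orange or yellow ring.

```bash
python3 - <<'E'
from h import *
ps={}
for n in ('top','scene'):
    z=np.load(f'pics/{n}.npz'); im,d=z['im'],z['d']; p=camera_params(n)
    C=cloud(p,d); hsv=cv2.cvtColor(im,cv2.COLOR_RGB2HSV); H,S,V=cv2.split(hsv)
    pts={'top':dict(brown=(288,185),blue=(340,238),green=(380,222)),'scene':dict(brown=(239,206),blue=(250,165),green=(225,154))}[n]
    bg=np.median(im.reshape(-1,3),0)
    dist=np.abs(im.astype(int)-cv2.medianBlur(im,61).astype(int)).sum(2)
    for k,(u,v) in pts.items():
        m=np.zeros(H.shape,bool); r=16
        sub=(dist>60); m[v-r:v+r,u-r:u+r]=sub[v-r:v+r,u-r:u+r]
        cn,_=cv2.findContours(m.astype(np.uint8),cv2.RETR_EXTERNAL,cv2.CHAIN_APPROX_NONE)
        c=max(cn,key=cv2.contourArea); (x,y),(a,b),_=cv2.fitEllipse(c)
        w=np.array([onplane(p,q[0][0],q[0][1],0.005)[:2] for q in c]); 
        print(n,k,(round(x,1),round(y,1)),a,b,onplane(p,x,y,.004).round(4),'diam',np.ptp(w,0).round(3))
    # plate: points z .008-.022 near
    m=(C[...,2]>.008)&(C[...,2]<.022)&(H<20)&(S>90)
    l,lab,st,cc=cv2.connectedComponentsWithStats(m.astype(np.uint8)); i=1+np.argmax(st[1:,4]); 
    q=C[lab==i][:,:2].astype(np.float32); print('plate',cv2.minAreaRect(q),st[i])
    m=(C[...,2]>.1)&(C[...,2]<.24)&((H>100)&(H<130)&(S>150)); print('arm',cv2.minAreaRect(C[m][:,:2].astype(np.float32)),m.sum())
    m=(C[...,2]>.1)&(C[...,2]<.26)&((H<6)|(H>172))&(S>150); print('lever',C[m].mean(0),m.sum(),C[m].min(0),C[m].max(0))
E
```

```text
top brown (288.2, 185.5) 22.959129333496094 23.43075942993164 [ 0.6159 -0.1251  0.004 ] diam [0.069 0.068]
top blue (339.2, 237.9) 17.960538864135742 18.30138397216797 [ 0.4625 -0.2695  0.004 ] diam [0.052 0.054]
top green (379.8, 222.3) 12.484994888305664 12.842785835266113 [ 0.5074 -0.388   0.004 ] diam [0.038 0.037]
plate ((0.48129937052726746, 0.132192924618721), (0.26817217469215393, 0.10813803970813751), 84.3252182006836) [ 151  211   97   44 2776]
arm ((0.5499836206436157, 0.15619869530200958), (0.020877746865153313, 0.12837117910385132), 48.57004928588867) 357
lever [0.59836569 0.10915914 0.19802858] 45 [0.50266163 0.09785292 0.15771816] [0.61344917 0.20001624 0.22189596]
scene brown (238.8, 205.5) 14.327881813049316 17.37254524230957 [ 0.6196 -0.1235  0.004 ] diam [0.067 0.07 ]
scene blue (249.7, 165.2) 9.047599792480469 12.103962898254395 [ 0.4657 -0.2676  0.004 ] diam [0.049 0.052]
scene green (224.8, 153.2) 6.203207492828369 8.213699340820312 [ 0.5105 -0.3871  0.004 ] diam [0.034 0.037]
plate ((0.4783969521522522, 0.06972744315862656), (0.13957932591438293, 0.10666896402835846), 85.61003875732422) [281 203  42  25 562]
arm ((0.0, 0.0), (0.0, 0.0), 0.0) 0<stdin>:21: RuntimeWarning: Mean of empty slice.
  ret = um.true_divide(
Traceback (most recent call last):
ValueError: zero-size array to reduction operation minimum which has no identity
```

```bash
cat >> h.py <<'E'
from scipy.spatial.transform import Rotation as Ro
def go(x,y,z,yaw):
    """shift (mm, tool axes) and turn (units of 6 deg) to tool-down pose with tool y axis at yaw deg (mod 180)"""
    s=read_state(); R=np.array(s['tcp_rot']); best=None
    for a in (yaw,yaw+180):
        a_=np.radians(a); Y=np.array([np.cos(a_),np.sin(a_),0]); Z=np.array([0,0,-1.]); X=np.cross(Y,Z)
        rv=Ro.from_matrix(R.T@np.column_stack([X,Y,Z])).as_rotvec(degrees=True)/6
        if best is None or np.linalg.norm(rv)<np.linalg.norm(best): best=rv
    sh=R.T@(np.array([x,y,z])-s['position'])*1000
    print('shift',sh.round(1),'turn',best.round(2),'t',round(s['time_s'],2)); return sh,best
E
python3 - <<'E'
from h import *
go(.617,-.124,.33,110)
E
```

```text
shift [-621.8 -526.5  -82.5] turn [-0.02 -0.01 -6.72] t 0.1
```

Request:
apply_moves(rows=[{"z": -60}, {"x": -60, "y": -50, "z": -82}, {"x": -120, "y": -100, "z": -82, "rz": -1}, {"x": -622, "y": -527, "z": -82, "rz": -6.7}, {"x": -622, "y": -527, "z": -82, "rz": -6.7}, {"x": -622, "y": -527, "z": -82, "rz": -6.7}, {"x": -622, "y": -527, "z": -82, "rz": -6.7}, {"x": -622, "y": -527, "z": -82, "rz": -6.7}, {"x": -622, "y": -527, "z": -82, "rz": -6.7}, {"x": -622, "y": -527, "z": -82, "rz": -6.7}])

```text
validation failed for argument at $.ro...
```

```bash
python3 - <<'E'
from h import *
go(.617,-.124,.25,110)
E
```

```text
shift [-621.8 -526.3   -2.5] turn [-0.02 -0.01 -6.72] t 0.1
```

Request:
apply_moves(rows=[{"x": 0, "y": 0, "z": -60, "rx": 0, "ry": 0, "rz": 0, "claw": 0}, {"x": -60, "y": -50, "z": -80, "rx": 0, "ry": 0, "rz": -1, "claw": 0}, {"x": -100, "y": -90, "z": -80, "rx": 0, "ry": 0, "rz": -2, "claw": 0}])

```text
time_s: 0.48
position: [0.2754, 0.4772, 0.3281]
tcp_rot: [[-0.99, 0.139, 0.003], [0.139, 0.99, 0.002], [-0.002, 0.003, -1.0]]
force: [1.1, 0.4, -0.7]
opening: 1.001
grasp_force: 0.0
```

```bash
python3 -c "
from h import *
go(.617,-.124,.33,110)"
```

```text
shift [-422.  -547.7   -2.3] turn [ 0.02  0.03 -4.67] t 0.47
```

Request:
apply_moves(rows=[{"x": -422, "y": -548, "z": 0, "rx": 0, "ry": 0, "rz": -4.7, "claw": 0}, {"x": -422, "y": -548, "z": 0, "rx": 0, "ry": 0, "rz": -4.7, "claw": 0}, {"x": -422, "y": -548, "z": 0, "rx": 0, "ry": 0, "rz": -4.7, "claw": 0}, {"x": -422, "y": -548, "z": 0, "rx": 0, "ry": 0, "rz": -4.7, "claw": 0}, {"x": -422, "y": -548, "z": 0, "rx": 0, "ry": 0, "rz": -4.7, "claw": 0}, {"x": -422, "y": -548, "z": 0, "rx": 0, "ry": 0, "rz": -4.7, "claw": 0}, {"x": -422, "y": -548, "z": 0, "rx": 0, "ry": 0, "rz": -4.7, "claw": 0}, {"x": -422, "y": -548, "z": 0, "rx": 0, "ry": 0, "rz": -4.7, "claw": 0}, {"x": -422, "y": -548, "z": 0, "rx": 0, "ry": 0, "rz": -4.7, "claw": 0}, {"x": -422, "y": -548, "z": 0, "rx": 0, "ry": 0, "rz": -4.7, "claw": 0}])

```text
time_s: 1.72
position: [0.5734, -0.0566, 0.3265]
tcp_rot: [[-0.941, -0.34, -0.001], [-0.34, 0.941, 0.001], [0.0, 0.001, -1.0]]
force: [0.3, 1.2, 0.5]
opening: 0.997
grasp_force: 0.0
```

```bash
python3 - <<'E'
from h import *
go(.617,-.124,.2,110)
im,d,p=cam('wrist'); save('w1',im); print(p)
E
```

```text
shift [-18.2 -78.3 126.4] turn [ 0.01 -0.   -0.03] t 1.73
{'fx': 286.3787857355364, 'fy': 286.3787857355364, 'cx': 253.114513505046, 'cy': 195.60933966606254, 'xyz': array([ 0.50103587, -0.08244639,  0.46483278]), 'orientation': array([[-3.40037617e-01, -9.02904059e-01, -2.62942351e-01],
       [ 9.40411741e-01, -3.26350216e-01, -9.55054711e-02],
       [ 4.20984594e-04, -2.79749527e-01,  9.60072927e-01]])}
```

View pics/w1.png

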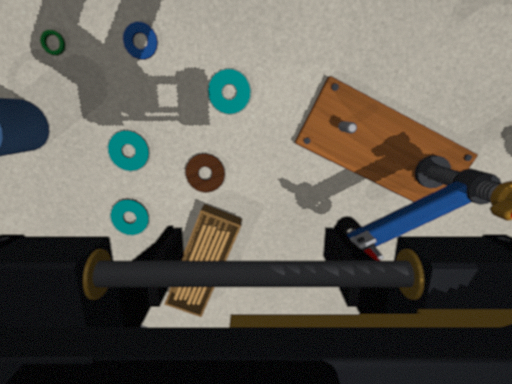

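The wrist view has everything in one frame: green ring (52,42), blue (140,41), brown (205,173), post tip about (351,127) and column at the right (432,170).

```bash
cat >> h.py <<'E'
RGB=dict(brown=((0,20),90,110),blue=((100,125),120,255),green=((50,85),100,140))
def ringpos(im,p,k,zc=.007,near=None,r=.06):
    hsv=cv2.cvtColor(im,cv2.COLOR_RGB2HSV).astype(int); (a,b),s,vm=RGB[k]
    m=((hsv[...,0]>=a)&(hsv[...,0]<=b)&(hsv[...,1]>s)&(hsv[...,2]<vm)).astype(np.uint8)
    out=[]
    cn,_=cv2.findContours(m,cv2.RETR_EXTERNAL,cv2.CHAIN_APPROX_NONE)
    for c in cn:
        if cv2.contourArea(c)<60: continue
        w=np.array([onplane(p,q[0][0],q[0][1],zc)[:2] for q in c]).astype(np.float32)
        (x,y),R=cv2.minEnclosingCircle(w)
        if near is None or np.hypot(x-near[0],y-near[1])<r: out.append((round(float(x),4),round(float(y),4),'D',round(2*R,4),'bb',((w.max(0)+w.min(0))/2).round(4).tolist()))
    return out
E
python3 - <<'E'
from h import *
im=cv2.cvtColor(cv2.imread('pics/w1.png'),cv2.COLOR_BGR2RGB)
p=dict(fx=286.3787857355364,fy=286.3787857355364,cx=253.114513505046,cy=195.60933966606254,xyz=[0.50103587,-0.08244639,0.46483278],orientation=[[-3.40037617e-01,-9.02904059e-01,-2.62942351e-01],[9.40411741e-01,-3.26350216e-01,-9.55054711e-02],[4.20984594e-04,-2.79749527e-01,9.60072927e-01]])
print('brown',ringpos(im,p,'brown',.005,(.617,-.124)))
print('blue',ringpos(im,p,'blue',.005,(.464,-.269)))
print('green',ringpos(im,p,'green',.005,(.509,-.388)))
print('px',[im[v,u].tolist() for u,v in((193,173),(125,41),(42,42),(351,127))])
print('post',onplane(p,351,127,.056),'col base..',onplane(p,341,121,.015))
cv2.imwrite('pics/w1p.png',cv2.resize(cv2.cvtColor(im[90:170,290:420],cv2.COLOR_RGB2BGR),None,fx=6,fy=6,interpolation=cv2.INTER_NEAREST))
E
```

```text
brown [(0.6173, -0.1246, 'D', 0.0632, 'bb', [0.6172999739646912, -0.12460000067949295])]
blue [(0.4632, -0.27, 'D', 0.0482, 'bb', [0.46299999952316284, -0.2702000141143799])]
green [(0.5079, -0.3885, 'D', 0.0336, 'bb', [0.5081999897956848, -0.38839998841285706])]
px [[79, 47, 30], [18, 43, 77], [17, 67, 29], [173, 172, 176]]
post [0.47332878 0.05241394 0.056     ] col base.. [0.467656   0.04781421 0.015     ]
```

Request:
apply_moves(rows=[{"x": -18, "y": -78, "z": 60, "rx": 0, "ry": 0, "rz": 0, "claw": 0}, {"x": -18, "y": -78, "z": 126, "rx": 0, "ry": 0, "rz": 0, "claw": 0}, {"x": -18, "y": -78, "z": 126, "rx": 0, "ry": 0, "rz": 0, "claw": 0}, {"x": -18, "y": -78, "z": 126, "rx": 0, "ry": 0, "rz": 0, "claw": 0}, {"x": -18, "y": -78, "z": 126, "rx": 0, "ry": 0, "rz": 0, "claw": 0}])

```text
time_s: 2.4
position: [0.6168, -0.1217, 0.2019]
tcp_rot: [[-0.94, -0.34, 0.001], [-0.34, 0.94, -0.0], [-0.001, -0.001, -1.0]]
force: [0.8, 0.0, 0.3]
opening: 0.998
grasp_force: 0.0
```

View pics/w1p.png

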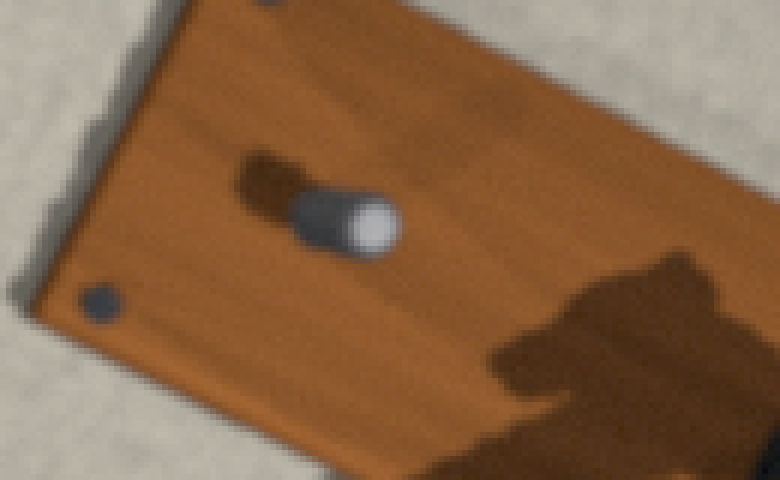

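Request:
apply_moves(rows=[{"x": 0.7, "y": -2.7, "z": 60, "rx": 0, "ry": 0, "rz": 0, "claw": 0}, {"x": 0.7, "y": -2.7, "z": 120, "rx": 0, "ry": 0, "rz": 0, "claw": 0}, {"x": 0.7, "y": -2.7, "z": 160, "rx": 0, "ry": 0, "rz": 0, "claw": 0}, {"x": 0.7, "y": -2.7, "z": 174, "rx": 0, "ry": 0, "rz": 0, "claw": 0}, {"x": 0.7, "y": -2.7, "z": 174, "rx": 0, "ry": 0, "rz": 0, "claw": 0}, {"x": 0.7, "y": -2.7, "z": 174, "rx": 0, "ry": 0, "rz": 0, "claw": 120}, {"x": 0.7, "y": -2.7, "z": 174, "rx": 0, "ry": 0, "rz": 0, "claw": 120}, {"x": 0.7, "y": -2.7, "z": 174, "rx": 0, "ry": 0, "rz": 0, "claw": 120}, {"x": 0.7, "y": -2.7, "z": 174, "rx": 0, "ry": 0, "rz": 0, "claw": 120}])

```text
time_s: 3.52
position: [0.6172, -0.125, 0.028]
tcp_rot: [[-0.94, -0.34, 0.001], [-0.34, 0.94, -0.001], [-0.001, -0.001, -1.0]]
force: [-1.3, 0.3, 6.0]
opening: 0.733
grasp_force: 30.0
```

Request:
apply_moves(rows=[{"x": 0, "y": 0, "z": -40, "rx": 0, "ry": 0, "rz": 0, "claw": 120}, {"x": 0, "y": 0, "z": -90, "rx": 0, "ry": 0, "rz": 0, "claw": 120}, {"x": 0, "y": 0, "z": -100, "rx": 0, "ry": 0, "rz": 0, "claw": 120}, {"x": 0, "y": 0, "z": -100, "rx": 0, "ry": 0, "rz": 0, "claw": 120}])

```text
time_s: 4.03
position: [0.6166, -0.1248, 0.1272]
tcp_rot: [[-0.94, -0.34, 0.001], [-0.34, 0.94, -0.0], [-0.001, -0.001, -1.0]]
force: [0.5, 0.7, -0.4]
opening: 0.727
grasp_force: 30.0
```

```bash
python3 - <<'E'
from h import *
s=read_state(); im,d,p=cam('wrist'); save('w2',im); print(s['opening'],s['position'])
print(ringpos(im,p,'brown',s['position'][2]-.018))
o,R=np.array(p['xyz']),np.array(s['tcp_rot']); print('cam in tool',R.T@(o-s['position']))
go(.473,.0533,.12,110)
E
```

```text
0.726895874011539 [ 0.61663321 -0.12479626  0.1272275 ]
[(0.6511, -0.0492, 'D', 0.2075, 'bb', [0.6468999981880188, -0.04919999837875366]), (0.6096, -0.0487, 'D', 0.0377, 'bb', [0.6101999878883362, -0.048700001090765]), (0.6602, -0.1871, 'D', 0.0381, 'bb', [0.6601999998092651, -0.1868000030517578]), (0.6155, -0.1253, 'D', 0.0658, 'bb', [0.6092000007629395, -0.1251000016927719]), (0.4991, -0.0319, 'D', 0.0149, 'bb', [0.4982999861240387, -0.031700000166893005]), (0.5018, -0.0268, 'D', 0.0927, 'bb', [0.5008000135421753, -0.030500000342726707])]
cam in tool [ 0.07689885  0.00039864 -0.13834548]
shift [ 73.9 215.7   6.4] turn [ 0.01 -0.01 -0.02] t 4.08
```

View pics/w2.png

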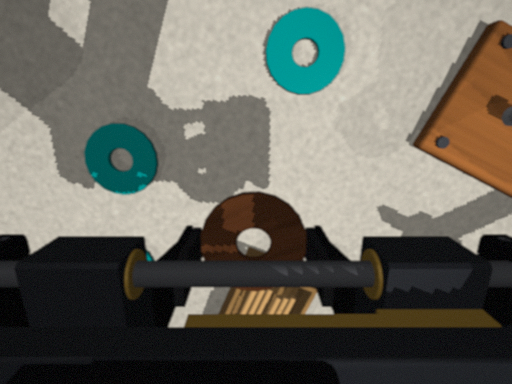

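Request:
apply_moves(rows=[{"x": 40, "y": 40, "z": 0, "rx": 0, "ry": 0, "rz": 0, "claw": 120}, {"x": 73, "y": 90, "z": 0, "rx": 0, "ry": 0, "rz": 0, "claw": 120}, {"x": 73.2, "y": 140, "z": 0, "rx": 0, "ry": 0, "rz": 0, "claw": 120}, {"x": 73.2, "y": 185, "z": 0, "rx": 0, "ry": 0, "rz": 0, "claw": 120}, {"x": 73.2, "y": 216.6, "z": 0, "rx": 0, "ry": 0, "rz": 0, "claw": 120}, {"x": 73.2, "y": 216.6, "z": 0, "rx": 0, "ry": 0, "rz": 0, "claw": 120}, {"x": 73.2, "y": 216.6, "z": 0, "rx": 0, "ry": 0, "rz": 0, "claw": 120}])

```text
time_s: 4.95
position: [0.4743, 0.0536, 0.126]
tcp_rot: [[-0.94, -0.34, -0.001], [-0.34, 0.94, -0.0], [0.001, 0.0, -1.0]]
force: [-0.2, -0.2, -0.8]
opening: 0.737
grasp_force: 30.0
```

```bash
python3 - <<'E'
from h import *
s=read_state(); im,d,p=cam('wrist'); print(s['opening'],s['position'])
cv2.imwrite('pics/w3.png',cv2.resize(cv2.cvtColor(im[150:280,150:360],cv2.COLOR_RGB2BGR),None,fx=3.8,fy=3.8))
o=s['position']
def px(w): 
    c=np.array(p['orientation']).T@(np.array(w)-p['xyz']); return (p['cx']+p['fx']*c[0]/-c[2],p['cy']-p['fy']*c[1]/-c[2])
print(px([.4733,.0536,.056]),px([o[0],o[1],o[2]-.021]))
print(ringpos(im,p,'brown',o[2]-.021,o[:2],.02))
E
```

```text
0.7371177783614059 [0.47426949 0.05361747 0.12595876]
(np.float64(252.98475024231786), np.float64(214.5780575814157)) (np.float64(252.42591933292675), np.float64(243.52565049795476))
[]
```

View pics/w3.png

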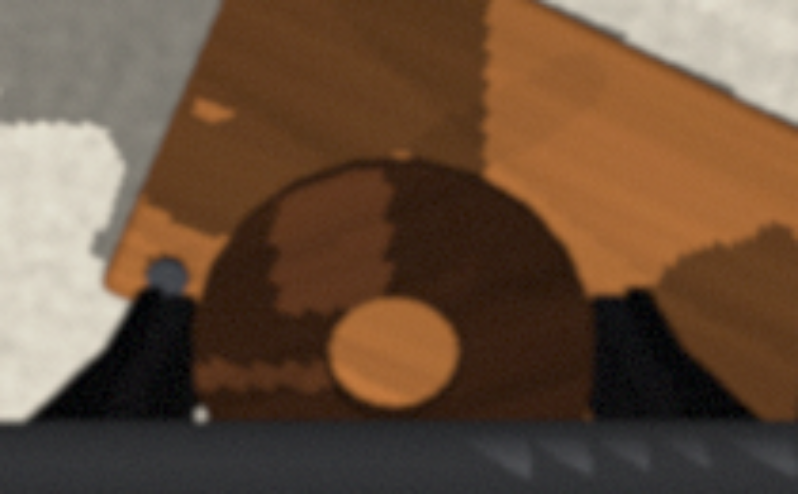

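Request:
apply_moves(rows=[{"x": 0.5, "y": 0, "z": 35, "rx": 0, "ry": 0, "rz": 0, "claw": 120}, {"x": 0.5, "y": 0, "z": 50, "rx": 0, "ry": 0, "rz": 0, "claw": 120}, {"x": 0.5, "y": 0, "z": 65, "rx": 0, "ry": 0, "rz": 0, "claw": 120}, {"x": 0.5, "y": 0, "z": 75, "rx": 0, "ry": 0, "rz": 0, "claw": 120}, {"x": 0.5, "y": 0, "z": 81, "rx": 0, "ry": 0, "rz": 0, "claw": 120}, {"x": 0.5, "y": 0, "z": 81.5, "rx": 0, "ry": 0, "rz": 0, "claw": 120}, {"x": 0.5, "y": 0, "z": 81.5, "rx": 0, "ry": 0, "rz": 0, "claw": 120}])

```text
time_s: 5.88
position: [0.4739, 0.0539, 0.0457]
tcp_rot: [[-0.94, -0.34, 0.001], [-0.34, 0.94, -0.0], [-0.001, -0.0, -1.0]]
force: [0.1, -0.5, -0.3]
opening: 0.73
grasp_force: 30.0
```

Request:
apply_moves(rows=[{"x": 0, "y": 0, "z": 1.5, "rx": 0, "ry": 0, "rz": 0, "claw": 120}, {"x": 0, "y": 0, "z": 1.5, "rx": 0, "ry": 0, "rz": 0, "claw": 0}, {"x": 0, "y": 0, "z": 1.5, "rx": 0, "ry": 0, "rz": 0, "claw": 0}, {"x": 0, "y": 0, "z": 1.5, "rx": 0, "ry": 0, "rz": 0, "claw": 0}, {"x": 0, "y": 0, "z": -50, "rx": 0, "ry": 0, "rz": 0, "claw": 0}, {"x": 0, "y": 0, "z": -110, "rx": 0, "ry": 0, "rz": 0, "claw": 0}, {"x": 0, "y": -30, "z": -130, "rx": 0, "ry": 0, "rz": 0, "claw": 0}, {"x": 40, "y": -80, "z": -130, "rx": 0, "ry": 0, "rz": 0, "claw": 0}, {"x": 60, "y": -130, "z": -130, "rx": 0, "ry": 0, "rz": 0, "claw": 0}, {"x": 80, "y": -180, "z": -130, "rx": 0, "ry": 0, "rz": 0, "claw": 0}])

```text
time_s: 7.12
position: [0.4592, -0.1442, 0.1756]
tcp_rot: [[-0.94, -0.34, 0.001], [-0.34, 0.94, -0.0], [-0.0, -0.0, -1.0]]
force: [-0.5, 0.1, -0.2]
opening: 0.999
grasp_force: 0.0
```

```bash
python3 - <<'E'
from h import *
im,d,p=cam('wrist'); save('w4',im); np.savez('pics/w4',d=d)
print('brown',ringpos(im,p,'brown',.0205,(.4733,.0536),.04))
print('blue',ringpos(im,p,'blue',.005)); print('green',ringpos(im,p,'green',.005))
im,d,p=cam('top'); save('t2',im)
print('brown',ringpos(im,p,'brown',.0205,(.4733,.0536),.04)); print('blue',ringpos(im,p,'blue',.005,(.46,-.27),.1)); print('green',ringpos(im,p,'green',.005,(.5,-.39),.1))
go(.463,-.27,.1,110)
E
```

```text
brown [(0.4606, 0.0513, 'D', 0.1437, 'bb', [0.46939998865127563, 0.05139999836683273])]
blue [(0.6101, -0.396, 'D', 0.0179, 'bb', [0.6105999946594238, -0.3953000009059906]), (0.4633, -0.2696, 'D', 0.0489, 'bb', [0.46320000290870667, -0.2694999873638153])]
green [(0.509, -0.388, 'D', 0.0347, 'bb', [0.508400022983551, -0.38830000162124634])]
brown [(0.4726, 0.0524, 'D', 0.0663, 'bb', [0.4722000062465668, 0.05209999904036522])]
blue []
green []
shift [  38.9 -115.3   76.2] turn [-0.04  0.02 -0.08] t 7.22
```

View pics/w4.png

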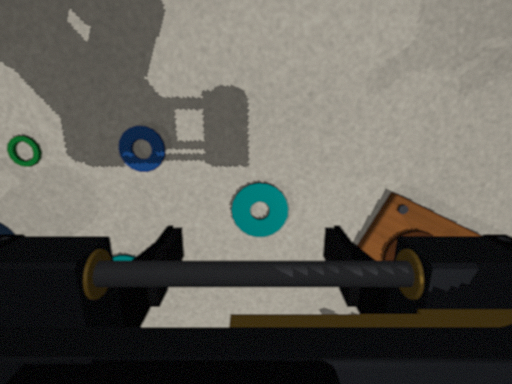

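Request:
apply_moves(rows=[{"x": 20, "y": -60, "z": 0, "rx": 0, "ry": 0, "rz": 0, "claw": 0}, {"x": 38.9, "y": -115, "z": 20, "rx": 0, "ry": 0, "rz": 0, "claw": 0}, {"x": 38.9, "y": -115, "z": 70, "rx": 0, "ry": 0, "rz": 0, "claw": 0}, {"x": 38.9, "y": -115, "z": 120, "rx": 0, "ry": 0, "rz": 0, "claw": 0}, {"x": 38.9, "y": -115, "z": 147, "rx": 0, "ry": 0, "rz": 0, "claw": 0}, {"x": 38.9, "y": -115, "z": 148, "rx": 0, "ry": 0, "rz": 0, "claw": 0}, {"x": 38.9, "y": -115, "z": 148, "rx": 0, "ry": 0, "rz": 0, "claw": 0}])

```text
time_s: 8.1
position: [0.4621, -0.2632, 0.0272]
tcp_rot: [[-0.94, -0.34, -0.001], [-0.34, 0.94, 0.001], [0.0, 0.001, -1.0]]
force: [1.0, 0.1, 0.5]
opening: 0.996
grasp_force: 0.0
```

Request:
apply_moves(rows=[{"x": 0, "y": 0, "z": 0, "rx": 0, "ry": 0, "rz": 0, "claw": 160}, {"x": 0, "y": 0, "z": 0, "rx": 0, "ry": 0, "rz": 0, "claw": 160}, {"x": 0, "y": 0, "z": 0, "rx": 0, "ry": 0, "rz": 0, "claw": 160}, {"x": 0, "y": 0, "z": 0, "rx": 0, "ry": 0, "rz": 0, "claw": 160}, {"x": 0, "y": 0, "z": 0, "rx": 0, "ry": 0, "rz": 0, "claw": 160}, {"x": 0, "y": 0, "z": -50, "rx": 0, "ry": 0, "rz": 0, "claw": 160}, {"x": 0, "y": 0, "z": -100, "rx": 0, "ry": 0, "rz": 0, "claw": 160}, {"x": 0, "y": 0, "z": -110, "rx": 0, "ry": 0, "rz": 0, "claw": 160}, {"x": 0, "y": 0, "z": -110, "rx": 0, "ry": 0, "rz": 0, "claw": 160}])

```text
time_s: 9.22
position: [0.4622, -0.264, 0.1377]
tcp_rot: [[-0.94, -0.34, 0.001], [-0.34, 0.94, -0.001], [-0.0, -0.001, -1.0]]
force: [-0.1, -0.4, -0.1]
opening: 0.549
grasp_force: 30.0
```

```bash
cat >> h.py <<'E'
def hole(im,p,z,mk,u0=253,v0=243,name=None):
    """centre of the held ring's hole on plane z: background region inside the ring colour near (u0,v0)"""
    hsv=cv2.cvtColor(im,cv2.COLOR_RGB2HSV).astype(int); (a,b),s,vm=RGB[mk]
    m=((hsv[...,0]>=a)&(hsv[...,0]<=b)&(hsv[...,1]>s)).astype(np.uint8)
    n,lab,st,cc=cv2.connectedComponentsWithStats(1-m); i=lab[v0,u0]
    print('hole px',cc[i].round(1),st[i]); return onplane(p,*cc[i],z)
E
python3 - <<'E'
from h import *
s=read_state(); im,d,p=cam('wrist'); print(s['opening'],s['position'],s['grasp_force'])
print(hole(im,p,s['position'][2]-.021,'blue'))
go(.4733,.0536,.135,110)
E
```

```text
0.5490742840336531 [ 0.4621567  -0.26395492  0.13772268] 29.999783607199788
hole px [253.1 239.6] [235 224  37  32 897]
[ 0.4596172  -0.26450721  0.11672268]
shift [-118.8  294.2    2. ] turn [ 0.01 -0.01 -0.02] t 9.28
```

Request:
apply_moves(rows=[{"x": -24, "y": 60, "z": 0, "rx": 0, "ry": 0, "rz": 0, "claw": 160}, {"x": -48, "y": 115, "z": 0, "rx": 0, "ry": 0, "rz": 0, "claw": 160}, {"x": -72, "y": 170, "z": 0, "rx": 0, "ry": 0, "rz": 0, "claw": 160}, {"x": -96, "y": 220, "z": 0, "rx": 0, "ry": 0, "rz": 0, "claw": 160}, {"x": -110, "y": 265, "z": 0, "rx": 0, "ry": 0, "rz": 0, "claw": 160}, {"x": -121, "y": 294.4, "z": 0, "rx": 0, "ry": 0, "rz": 0, "claw": 160}, {"x": -121, "y": 294.4, "z": 0, "rx": 0, "ry": 0, "rz": 0, "claw": 160}, {"x": -121, "y": 294.4, "z": 0, "rx": 0, "ry": 0, "rz": 0, "claw": 160}, {"x": -121, "y": 294.4, "z": 0, "rx": 0, "ry": 0, "rz": 0, "claw": 160}])

```text
time_s: 10.4
position: [0.4758, 0.0529, 0.1368]
tcp_rot: [[-0.941, -0.338, -0.001], [-0.338, 0.941, -0.0], [0.001, 0.0, -1.0]]
force: [0.1, -0.6, 0.0]
opening: 0.557
grasp_force: 30.0
```

```bash
python3 - <<'E'
from h import *
s=read_state(); im,d,p=cam('wrist'); print(s['opening'],s['position'],s['grasp_force'])
print(hole(im,p,s['position'][2]-.021,'blue'))
E
```

```text
0.557361957149033 [0.47583735 0.05291206 0.13683395] 29.999898746609688
hole px [253.  239.9] [235 225  37  31 881]
[0.47342986 0.0523825  0.11583395]
```

Request:
apply_moves(rows=[{"x": 0, "y": 0.5, "z": 35, "rx": 0, "ry": 0, "rz": 0, "claw": 160}, {"x": 0, "y": 0.5, "z": 50, "rx": 0, "ry": 0, "rz": 0, "claw": 160}, {"x": 0, "y": 0.5, "z": 62, "rx": 0, "ry": 0, "rz": 0, "claw": 160}, {"x": 0, "y": 0.5, "z": 74, "rx": 0, "ry": 0, "rz": 0, "claw": 160}, {"x": 0, "y": 0.5, "z": 84, "rx": 0, "ry": 0, "rz": 0, "claw": 160}, {"x": 0, "y": 0.5, "z": 85, "rx": 0, "ry": 0, "rz": 0, "claw": 160}, {"x": 0, "y": 0.5, "z": 85.5, "rx": 0, "ry": 0, "rz": 0, "claw": 160}, {"x": 0, "y": 0.5, "z": 85.5, "rx": 0, "ry": 0, "rz": 0, "claw": 160}])

```text
time_s: 11.45
position: [0.476, 0.0545, 0.0522]
tcp_rot: [[-0.94, -0.34, 0.001], [-0.34, 0.94, -0.0], [-0.001, -0.0, -1.0]]
force: [-0.0, -0.4, -0.1]
opening: 0.555
grasp_force: 30.0
```

Request:
apply_moves(rows=[{"x": 0, "y": 0, "z": 1.3, "rx": 0, "ry": 0, "rz": 0, "claw": 160}, {"x": 0, "y": 0, "z": 1.3, "rx": 0, "ry": 0, "rz": 0, "claw": 0}, {"x": 0, "y": 0, "z": 1.3, "rx": 0, "ry": 0, "rz": 0, "claw": 0}, {"x": 0, "y": 0, "z": 1.3, "rx": 0, "ry": 0, "rz": 0, "claw": 0}, {"x": 0, "y": 0, "z": 1.3, "rx": 0, "ry": 0, "rz": 0, "claw": 0}, {"x": 0, "y": 0, "z": -50, "rx": 0, "ry": 0, "rz": 0, "claw": 0}, {"x": 0, "y": 0, "z": -110, "rx": 0, "ry": 0, "rz": 0, "claw": 0}, {"x": 16, "y": -60, "z": -130, "rx": 0, "ry": 0, "rz": 0, "claw": 0}, {"x": 32, "y": -115, "z": -130, "rx": 0, "ry": 0, "rz": 0, "claw": 0}, {"x": 48, "y": -170, "z": -130, "rx": 0, "ry": 0, "rz": 0, "claw": 0}])

```text
time_s: 12.7
position: [0.4886, -0.1234, 0.1826]
tcp_rot: [[-0.94, -0.34, 0.002], [-0.34, 0.94, -0.001], [-0.001, -0.001, -1.0]]
force: [0.6, 0.2, -0.6]
opening: 0.997
grasp_force: 0.0
```

Request:
apply_moves(rows=[{"x": 24, "y": -60, "z": 0, "rx": 0, "ry": 0, "rz": 0, "claw": 0}, {"x": 40, "y": -120, "z": 0, "rx": 0, "ry": 0, "rz": 0, "claw": 0}, {"x": 56, "y": -180, "z": 0, "rx": 0, "ry": 0, "rz": 0, "claw": 0}, {"x": 72, "y": -240, "z": 0, "rx": 0, "ry": 0, "rz": 0, "claw": 0}, {"x": 72, "y": -257, "z": 0, "rx": 0, "ry": 0, "rz": 0, "claw": 0}, {"x": 72, "y": -257, "z": 0, "rx": 0, "ry": 0, "rz": 0, "claw": 0}, {"x": 72, "y": -257, "z": 0, "rx": 0, "ry": 0, "rz": 0, "claw": 0}, {"x": 72, "y": -257, "z": 0, "rx": 0, "ry": 0, "rz": 0, "claw": 0}])

```text
time_s: 13.7
position: [0.5078, -0.3861, 0.1818]
tcp_rot: [[-0.94, -0.341, -0.001], [-0.341, 0.94, 0.001], [0.0, 0.001, -1.0]]
force: [-0.3, 0.3, 0.4]
opening: 0.999
grasp_force: 0.0
```

```bash
python3 - <<'E'
from h import *
s=read_state(); im,d,p=cam('wrist'); print(s['opening'],s['position'])
print('green',ringpos(im,p,'green',.005))
im,d,p=cam('top'); save('t3',im)
cv2.imwrite('pics/t3c.png',cv2.resize(cv2.cvtColor(im[150:280,130:430],cv2.COLOR_RGB2BGR),None,fx=2.66,fy=2.66,interpolation=cv2.INTER_CUBIC))
go(.508,-.388,.028,110)
E
```

```text
0.9992325449494472 [ 0.50782489 -0.38609878  0.1818103 ]
green [(0.5083, -0.3883, 'D', 0.0328, 'bb', [0.5081999897956848, -0.38839998841285706])]
shift [  0.5  -1.4 154. ] turn [ 0.   -0.   -0.01] t 13.8
```

View pics/t3c.png

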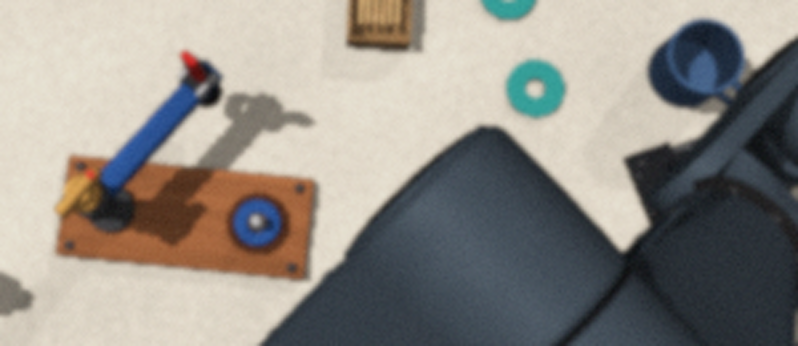

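The top crop shows the blue ring on the brown ring, both centred on the post. Next is the green ring.

Request:
apply_moves(rows=[{"x": 0.5, "y": -1.7, "z": 60, "rx": 0, "ry": 0, "rz": 0, "claw": 0}, {"x": 0.5, "y": -1.7, "z": 115, "rx": 0, "ry": 0, "rz": 0, "claw": 0}, {"x": 0.5, "y": -1.7, "z": 150, "rx": 0, "ry": 0, "rz": 0, "claw": 0}, {"x": 0.5, "y": -1.7, "z": 153.5, "rx": 0, "ry": 0, "rz": 0, "claw": 0}, {"x": 0.5, "y": -1.7, "z": 153.5, "rx": 0, "ry": 0, "rz": 0, "claw": 0}, {"x": 0.5, "y": -1.7, "z": 153.5, "rx": 0, "ry": 0, "rz": 0, "claw": 0}])

```text
time_s: 14.55
position: [0.5088, -0.3901, 0.0298]
tcp_rot: [[-0.94, -0.34, 0.002], [-0.34, 0.94, -0.002], [-0.001, -0.002, -1.0]]
force: [-0.8, -0.1, -0.3]
opening: 0.997
grasp_force: 0.0
```

Request:
apply_moves(rows=[{"x": 0, "y": 0, "z": 0, "rx": 0, "ry": 0, "rz": 0, "claw": 200}, {"x": 0, "y": 0, "z": 0, "rx": 0, "ry": 0, "rz": 0, "claw": 200}, {"x": 0, "y": 0, "z": 0, "rx": 0, "ry": 0, "rz": 0, "claw": 200}, {"x": 0, "y": 0, "z": 0, "rx": 0, "ry": 0, "rz": 0, "claw": 200}, {"x": 0, "y": 0, "z": 0, "rx": 0, "ry": 0, "rz": 0, "claw": 200}, {"x": 0, "y": 0, "z": 0, "rx": 0, "ry": 0, "rz": 0, "claw": 200}, {"x": 0, "y": 0, "z": -50, "rx": 0, "ry": 0, "rz": 0, "claw": 200}, {"x": 0, "y": 0, "z": -100, "rx": 0, "ry": 0, "rz": 0, "claw": 200}, {"x": 0, "y": 0, "z": -110, "rx": 0, "ry": 0, "rz": 0, "claw": 200}, {"x": 0, "y": 0, "z": -110, "rx": 0, "ry": 0, "rz": 0, "claw": 200}])

```text
time_s: 15.8
position: [0.5082, -0.3897, 0.1389]
tcp_rot: [[-0.94, -0.34, 0.001], [-0.34, 0.94, -0.001], [-0.0, -0.001, -1.0]]
force: [-0.3, 0.2, -0.6]
opening: 0.354
grasp_force: 30.0
```

```bash
python3 - <<'E'
from h import *
s=read_state(); im,d,p=cam('wrist'); print(s['opening'],s['position'],s['grasp_force'])
print(hole(im,p,s['position'][2]-.021,'green')); cv2.imwrite('pics/w5.png',cv2.resize(cv2.cvtColor(im[150:280,150:360],cv2.COLOR_RGB2BGR),None,fx=3,fy=3))
go(.4733,.0536,.138,110)
E
```

```text
0.353882557380224 [ 0.50818704 -0.3896934   0.13890854] 29.99806213199122
hole px [253.1 242. ] [236 228  35  30 832]
[ 0.50710556 -0.38967821  0.11790854]
shift [-1.182e+02  4.280e+02  2.000e-01] turn [ 0.01 -0.01 -0.02] t 15.85
```

Request:
apply_moves(rows=[{"x": -16, "y": 60, "z": 0, "rx": 0, "ry": 0, "rz": 0, "claw": 200}, {"x": -32, "y": 115, "z": 0, "rx": 0, "ry": 0, "rz": 0, "claw": 200}, {"x": -48, "y": 172, "z": 0, "rx": 0, "ry": 0, "rz": 0, "claw": 200}, {"x": -64, "y": 230, "z": 0, "rx": 0, "ry": 0, "rz": 0, "claw": 200}, {"x": -80, "y": 288, "z": 0, "rx": 0, "ry": 0, "rz": 0, "claw": 200}, {"x": -96, "y": 340, "z": 0, "rx": 0, "ry": 0, "rz": 0, "claw": 200}, {"x": -110, "y": 390, "z": 0, "rx": 0, "ry": 0, "rz": 0, "claw": 200}, {"x": -119, "y": 428.4, "z": 0, "rx": 0, "ry": 0, "rz": 0, "claw": 200}, {"x": -119, "y": 428.4, "z": 0, "rx": 0, "ry": 0, "rz": 0, "claw": 200}, {"x": -119, "y": 428.4, "z": 0, "rx": 0, "ry": 0, "rz": 0, "claw": 200}])

```text
time_s: 17.1
position: [0.474, 0.0535, 0.1373]
tcp_rot: [[-0.94, -0.34, -0.002], [-0.34, 0.94, -0.0], [0.002, 0.001, -1.0]]
force: [-0.3, -0.1, -0.8]
opening: 0.354
grasp_force: 30.0
```

Request:
apply_moves(rows=[{"x": 0, "y": 0, "z": 20, "rx": 0, "ry": 0, "rz": 0, "claw": 200}, {"x": 0, "y": 0, "z": 30, "rx": 0, "ry": 0, "rz": 0, "claw": 200}, {"x": 0, "y": 0, "z": 30, "rx": 0, "ry": 0, "rz": 0, "claw": 200}])

```text
time_s: 17.48
position: [0.474, 0.0528, 0.1075]
tcp_rot: [[-0.941, -0.338, -0.002], [-0.338, 0.941, 0.0], [0.002, 0.001, -1.0]]
force: [-0.4, 0.3, 0.0]
opening: 0.354
grasp_force: 30.0
```

```bash
python3 - <<'E'
from h import *
s=read_state(); im,d,p=cam('wrist'); print(s['opening'],s['position'],s['grasp_force'])
print(hole(im,p,s['position'][2]-.021,'green'))
cv2.imwrite('pics/w6.png',cv2.resize(cv2.cvtColor(im[150:280,150:360],cv2.COLOR_RGB2BGR),None,fx=3,fy=3))
E
```

```text
0.35389689138122393 [0.47396466 0.05281725 0.1074645 ] 29.998159205319155
hole px [253.1 242.2] [236 228  35  29 799]
[0.47293652 0.05288969 0.0864645 ]
```

Request:
apply_moves(rows=[{"x": 0, "y": 0.6, "z": 14, "rx": 0, "ry": 0, "rz": 0, "claw": 200}, {"x": 0, "y": 0.6, "z": 26, "rx": 0, "ry": 0, "rz": 0, "claw": 200}, {"x": 0, "y": 0.6, "z": 38, "rx": 0, "ry": 0, "rz": 0, "claw": 200}, {"x": 0, "y": 0.6, "z": 46, "rx": 0, "ry": 0, "rz": 0, "claw": 200}, {"x": 0, "y": 0.6, "z": 48.5, "rx": 0, "ry": 0, "rz": 0, "claw": 200}, {"x": 0, "y": 0.6, "z": 48.5, "rx": 0, "ry": 0, "rz": 0, "claw": 200}, {"x": 0, "y": 0.6, "z": 48.5, "rx": 0, "ry": 0, "rz": 0, "claw": 200}])

```text
time_s: 18.4
position: [0.4745, 0.0542, 0.0601]
tcp_rot: [[-0.94, -0.34, 0.001], [-0.34, 0.94, -0.0], [-0.001, -0.0, -1.0]]
force: [1.3, 0.4, -0.1]
opening: 0.359
grasp_force: 30.0
```

Request:
apply_moves(rows=[{"x": 0, "y": 0, "z": 1, "rx": 0, "ry": 0, "rz": 0, "claw": 140}, {"x": 0, "y": 0, "z": 1, "rx": 0, "ry": 0, "rz": 0, "claw": 90}, {"x": 0, "y": 0, "z": 1, "rx": 0, "ry": 0, "rz": 0, "claw": 90}, {"x": 0, "y": 0, "z": -50, "rx": 0, "ry": 0, "rz": 0, "claw": 90}, {"x": 0, "y": 0, "z": -110, "rx": 0, "ry": 0, "rz": 0, "claw": 90}, {"x": 0, "y": 0, "z": -170, "rx": 0, "ry": 0, "rz": 0, "claw": 90}, {"x": 0, "y": 0, "z": -230, "rx": 0, "ry": 0, "rz": 0, "claw": 90}, {"x": 10, "y": 50, "z": -270, "rx": 0, "ry": 0, "rz": 0, "claw": 90}, {"x": 19, "y": 108, "z": -270, "rx": 0, "ry": 0, "rz": 0, "claw": 90}, {"x": 19, "y": 108, "z": -270, "rx": 0, "ry": 0, "rz": 0, "claw": 90}])

```text
time_s: 19.65
position: [0.4168, 0.152, 0.3305]
tcp_rot: [[-0.939, -0.345, -0.0], [-0.345, 0.939, 0.001], [-0.0, 0.001, -1.0]]
force: [0.4, -0.7, -0.4]
opening: 0.651
grasp_force: 0.0
```

Request:
apply_moves(rows=[{"x": 0, "y": 0, "z": 0, "rx": 0, "ry": 0, "rz": 0, "claw": 90}, {"x": 0, "y": 0, "z": 0, "rx": 0, "ry": 0, "rz": 0, "claw": 90}])

```text
time_s: 19.9
position: [0.4202, 0.1484, 0.3295]
tcp_rot: [[-0.941, -0.338, -0.001], [-0.338, 0.941, -0.0], [0.001, -0.0, -1.0]]
force: [0.4, -1.0, 0.7]
opening: 0.647
grasp_force: 0.0
```

```bash
python3 - <<'E'
from h import *
import pickle
s=read_state(); im,d,p=cam('wrist'); save('w7',im); pickle.dump((im,d,p,s),open('w7.pkl','wb')); print(s['position'])
E
```

```text
[0.42022234 0.14844396 0.32945408]
```

View pics/w7.png

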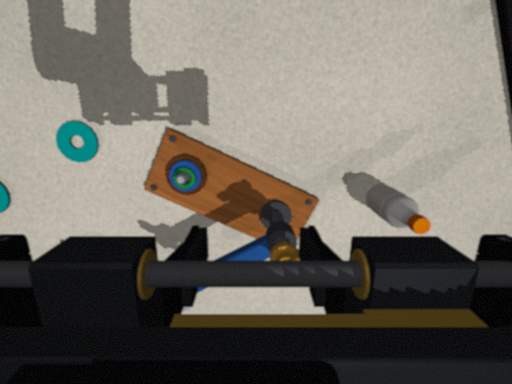

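The rings are stacked on the post: green centre at about (185,177), inside blue and brown. The blue arm is hidden behind the gripper, so I'll use the initial top data for it.

```bash
python3 - <<'E'
from h import *
for n in ('top','scene'):
    z=np.load(f'pics/{n}.npz'); im,d=z['im'],z['d']; p=camera_params(n); C=cloud(p,d)
    H,S,V=cv2.split(cv2.cvtColor(im,cv2.COLOR_RGB2HSV))
    roi=(C[...,0]>.4)&(C[...,0]<.75)&(C[...,1]>0)&(C[...,1]<.3)&(C[...,2]>.09)
    b=roi&(H>100)&(H<130)&(S>120); q=C[b]; print(n,b.sum(),'arm z pct',np.percentile(q[:,2],[5,25,50,75,95]).round(4))
    # arm direction from pixel ray on plane .126
    vv,uu=np.nonzero(b); w=np.array([onplane(p,u,v,.126)[:2] for u,v in zip(uu,vv)]); m=w.mean(0); e=np.linalg.svd(w-m)[2][0]; print('arm mid',m.round(4),'ang',np.degrees(np.arctan2(e[1],e[0])).round(1))
    r=roi&((H<8)|(H>170))&(S>140)&(V>60); vv,uu=np.nonzero(r); q=C[r]; print('red px',len(uu)); 
    for i in np.argsort(-q[:,2])[:4]: print(uu[i],vv[i],q[i].round(4))
    y=roi&(H>15)&(H<28)&(S>120)&(C[...,2]>.15); vv,uu=np.nonzero(y); w=np.array([onplane(p,u,v,.189)[:2] for u,v in zip(uu,vv)]); 
    if len(w): print('wing',w.mean(0),cv2.minAreaRect(w.astype(np.float32)),np.percentile(C[y][:,2],[10,50,90]))
    cv2.imwrite(f'pics/{n}c.png',cv2.resize(cv2.cvtColor(im[160:260,140:270] if n=='top' else im[190:280,260:360],cv2.COLOR_RGB2BGR),None,fx=5,fy=5,interpolation=cv2.INTER_CUBIC))
a=cv2.imread('pics/topc.png');b=cv2.imread('pics/scenec.png'); h=max(a.shape[0],b.shape[0])
a=cv2.resize(a,(450,346));b=cv2.resize(b,(340,306)); o=np.zeros((346,790,3),np.uint8); o[:,:450]=a;o[:306,450:]=b; cv2.imwrite('pics/both.png',o)
print(read_state()['joint_positions'])
E
```

```text
top 407 arm z pct [0.1173 0.1203 0.1221 0.1237 0.1264]
arm mid [0.5481 0.1564] ang 139.7
red px 32
200 170 [0.613  0.1066 0.2219]
202 172 [0.608  0.1015 0.2216]
200 174 [0.6031 0.1065 0.2208]
201 173 [0.6058 0.1041 0.2201]
wing [0.48412033 0.20907227] ((0.4818800687789917, 0.2080325484275818), (0.03480832651257515, 0.038009367883205414), 70.24610900878906) [0.16650007 0.18303387 0.19053208]Traceback (most recent call last):
  File "<stdin>", line 6, in <module>
    return _quantile_unchecked(
        a, q, axis, out, overwrite_input, method, keepdims, weights)
    return _ureduce(a,
                    func=_quantile_ureduce_func,
    ...<5 lines>...
                    overwrite_input=overwrite_input,
                    method=method)
    r = func(a, **kwargs)
    result = _quantile(arr,
                       quantiles=q,
    ...<2 lines>...
                       out=out,
                       weights=wgt)
    slices_having_nans = np.isnan(arr[-1, ...])
                                  ~~~^^^^^^^^^
IndexError: index -1 is out of bounds for axis 0 with size 0
```

```bash
python3 - <<'E'
from h import *
print(read_state()['joint_positions'].round(1))
go(.600,.113,.33,47)
E
```

```text
[   5.    10.2  100.1   -0.    69.7 -104.7]
shift [-157.2  -94.1   -0.7] turn [-0.000e+00 -1.000e-02  1.046e+01] t 19.95
```

Request:
apply_moves(rows=[{"x": -50, "y": -30, "z": 0, "rx": 0, "ry": 0, "rz": 1.7, "claw": 90}, {"x": -100, "y": -60, "z": 0, "rx": 0, "ry": 0, "rz": 3.4, "claw": 90}, {"x": -157, "y": -94, "z": 0, "rx": 0, "ry": 0, "rz": 5.1, "claw": 90}, {"x": -157, "y": -94, "z": 0, "rx": 0, "ry": 0, "rz": 6.8, "claw": 90}, {"x": -157, "y": -94, "z": 0, "rx": 0, "ry": 0, "rz": 8.5, "claw": 90}, {"x": -157, "y": -94, "z": 0, "rx": 0, "ry": 0, "rz": 10.2, "claw": 90}, {"x": -157, "y": -94, "z": 0, "rx": 0, "ry": 0, "rz": 10.46, "claw": 90}, {"x": -157, "y": -94, "z": 0, "rx": 0, "ry": 0, "rz": 10.46, "claw": 90}, {"x": -157, "y": -94, "z": 0, "rx": 0, "ry": 0, "rz": 10.46, "claw": 90}])

```text
time_s: 21.08
position: [0.5993, 0.114, 0.3297]
tcp_rot: [[-0.733, 0.68, -0.0], [0.68, 0.733, -0.0], [0.0, -0.0, -1.0]]
force: [-0.5, -0.5, 0.7]
opening: 0.647
grasp_force: 0.0
```

```bash
python3 - <<'E'
from h import *
import pickle
s=read_state(); im,d,p=cam('wrist'); save('w8',im); pickle.dump((im,d,p,s),open('w8.pkl','wb')); print(s['position'])
C=cloud(p,d); H,S,V=cv2.split(cv2.cvtColor(im,cv2.COLOR_RGB2HSV))
roi=(C[...,2]>.09)&(C[...,2]<.25)
r=roi&((H<8)|(H>170))&(S>140)&(V>50); print('red',r.sum(),C[r].mean(0).round(4),np.percentile(C[r],[3,97],0).round(4))
t=r&(C[...,2]>np.percentile(C[r][:,2],97)-.006); vv,uu=np.nonzero(t); print('tip px',uu.mean(),vv.mean(),'at .222',onplane(p,uu.mean(),vv.mean(),.222).round(4))
b=roi&(H>100)&(H<130)&(S>120); print('blue z',b.sum(),np.percentile(C[b][:,2],[10,50,90]).round(4))
E
```

```text
[0.59930547 0.11403004 0.32973632]
red 517 [0.5957 0.119  0.1989] [[0.5033 0.1021 0.1558]
 [0.6137 0.2011 0.2234]]
tip px 254.8641975308642 213.5493827160494 at .222 [0.6091 0.1074 0.222 ]
blue z 2322 [0.1235 0.1246 0.1256]
```

View pics/w8.png

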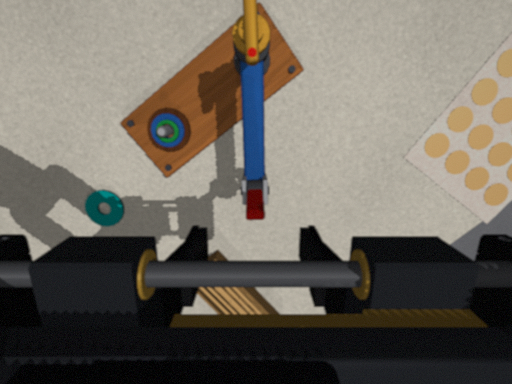

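The arm runs straight down the image to the red lever tip at (255,213), which is centred between the jaws. The wing bar starts near (252,40), roughly in line with the arm.

Request:
apply_moves(rows=[{"x": -11, "y": 1.8, "z": 40, "rx": 0, "ry": 0, "rz": 0, "claw": 90}, {"x": -11, "y": 1.8, "z": 80, "rx": 0, "ry": 0, "rz": 0, "claw": 90}, {"x": -11, "y": 1.8, "z": 115, "rx": 0, "ry": 0, "rz": 0, "claw": 90}, {"x": -11, "y": 1.8, "z": 124, "rx": 0, "ry": 0, "rz": 0, "claw": 90}, {"x": -11, "y": 1.8, "z": 124, "rx": 0, "ry": 0, "rz": 0, "claw": 150}, {"x": -11, "y": 1.8, "z": 124, "rx": 0, "ry": 0, "rz": 0, "claw": 185}, {"x": -11, "y": 1.8, "z": 124, "rx": 0, "ry": 0, "rz": 0, "claw": 220}, {"x": -11, "y": 1.8, "z": 124, "rx": 0, "ry": 0, "rz": 0, "claw": 220}, {"x": -11, "y": 1.8, "z": 124, "rx": 0, "ry": 0, "rz": 0, "claw": 220}])

```text
time_s: 22.25
position: [0.6086, 0.1079, 0.2063]
tcp_rot: [[-0.733, 0.68, 0.001], [0.68, 0.733, -0.001], [-0.001, 0.0, -1.0]]
force: [0.3, -0.8, -0.1]
opening: 0.202
grasp_force: 30.0
```

```bash
python3 - <<'E'
from h import *
import pickle
im,d,p,s0=pickle.load(open('w8.pkl','rb')); print('nut',onplane(p,252,38,.167).round(4), onplane(p,252,52,.19).round(4))
H,S,V=cv2.split(cv2.cvtColor(im,cv2.COLOR_RGB2HSV)); y=(H>15)&(H<28)&(S>150)&(V>90); y[100:]=0; y[:,:200]=0; y[:,300:]=0
vv,uu=np.nonzero(y); print(uu.min(),uu.max(),vv.min(),vv.max())
# plate edges in w8 -> plane .015
pl=((H>5)&(H<15)&(S>120)&(V>60)).astype(np.uint8); cn,_=cv2.findContours(pl,cv2.RETR_EXTERNAL,cv2.CHAIN_APPROX_NONE); c=max(cn,key=cv2.contourArea)
w=np.array([onplane(p,*q[0],.015)[:2] for q in c],np.float32); print(cv2.minAreaRect(w))
s=read_state(); P=s['position']; R=np.array(s['tcp_rot']); col=np.array([.4892,.2118]); print(P,s['opening'],s['grasp_force'])
th0=np.arctan2(*(P[:2]-col)[::-1]); r=np.hypot(*(P[:2]-col)); print('ang',np.degrees(th0),'r',r)
for k in range(1,9):
    t=th0+(np.radians(-95.7)-th0)*k/8; w=np.r_[col+r*np.array([np.cos(t),np.sin(t)]),P[2]]
    print(k,(R.T@(w-P)*1000).round(1)[:2], 'rz',round(-np.degrees(t-th0)/6,2))
E
```

```text
nut [0.4928 0.2114 0.167 ] [0.5048 0.2004 0.19  ]
231 270 0 62
((0.4795171618461609, 0.10929523408412933), (0.21893291175365448, 0.10759107023477554), 84.31961059570312)
[0.6086471  0.10792427 0.20632396] 0.20174602415433604 30.000011483207345
ang -41.01145940077157 r 0.15829648806209132
1 [  0.5 -18.9] rz 1.14
2 [  3.3 -37.5] rz 2.28
3 [  8.2 -55.8] rz 3.42
4 [ 15.3 -73.2] rz 4.56
5 [ 24.5 -89.8] rz 5.7
6 [  35.5 -105.1] rz 6.84
7 [  48.3 -119. ] rz 7.98
8 [  62.6 -131.3] rz 9.11
```

Request:
apply_moves(rows=[{"x": 0.5, "y": -18.9, "z": 0, "rx": 0, "ry": 0, "rz": 1.1, "claw": 220}, {"x": 3.3, "y": -37.5, "z": 0, "rx": 0, "ry": 0, "rz": 2.2, "claw": 220}, {"x": 8.2, "y": -55.8, "z": 0, "rx": 0, "ry": 0, "rz": 3.3, "claw": 220}, {"x": 15.3, "y": -73.2, "z": 0, "rx": 0, "ry": 0, "rz": 4.4, "claw": 220}, {"x": 24.5, "y": -89.8, "z": 0, "rx": 0, "ry": 0, "rz": 5.5, "claw": 220}, {"x": 35.5, "y": -105.1, "z": 0, "rx": 0, "ry": 0, "rz": 6.6, "claw": 220}, {"x": 48.3, "y": -119, "z": 0, "rx": 0, "ry": 0, "rz": 7.7, "claw": 220}, {"x": 62.6, "y": -131.3, "z": 0, "rx": 0, "ry": 0, "rz": 8.8, "claw": 220}, {"x": 62.6, "y": -131.3, "z": 0, "rx": 0, "ry": 0, "rz": 8.8, "claw": 220}, {"x": 62.6, "y": -131.3, "z": 0, "rx": 0, "ry": 0, "rz": 8.8, "claw": 220}])

```text
time_s: 23.5
position: [0.4742, 0.0547, 0.2061]
tcp_rot: [[0.098, 0.995, 0.001], [0.995, -0.098, 0.0], [0.001, 0.001, -1.0]]
force: [1.1, 1.3, 0.2]
opening: 0.202
grasp_force: 30.0
```

Request:
apply_moves(rows=[{"x": 0, "y": -1.5, "z": 0, "rx": 0, "ry": 0, "rz": 0, "claw": 220}, {"x": 0, "y": -3, "z": 0, "rx": 0, "ry": 0, "rz": 0, "claw": 220}, {"x": 0, "y": -4, "z": 0, "rx": 0, "ry": 0, "rz": 0, "claw": 220}, {"x": 0, "y": -4, "z": 0, "rx": 0, "ry": 0, "rz": 0, "claw": 220}])

```text
time_s: 24.0
position: [0.4714, 0.0549, 0.2063]
tcp_rot: [[0.1, 0.995, 0.005], [0.995, -0.1, 0.0], [0.001, 0.005, -1.0]]
force: [5.3, 1.9, -0.9]
opening: 0.204
grasp_force: 30.0
```

Request:
apply_moves(rows=[{"x": -2, "y": 1, "z": 0, "rx": 0, "ry": 0, "rz": 0, "claw": 220}, {"x": -4, "y": 1, "z": 0, "rx": 0, "ry": 0, "rz": 0, "claw": 220}, {"x": -6, "y": 1, "z": 0, "rx": 0, "ry": 0, "rz": 0, "claw": 220}, {"x": -6, "y": 1, "z": 0, "rx": 0, "ry": 0, "rz": 0, "claw": 220}])

```text
time_s: 24.5
position: [0.4707, 0.0504, 0.2059]
tcp_rot: [[0.1, 0.995, 0.002], [0.995, -0.1, 0.003], [0.004, 0.002, -1.0]]
force: [3.2, 6.6, -1.5]
opening: 0.202
grasp_force: 30.0
```

Request:
apply_moves(rows=[{"x": 1, "y": 0.5, "z": 0, "rx": 0, "ry": 0, "rz": 0, "claw": 150}, {"x": 1, "y": 0.5, "z": 0, "rx": 0, "ry": 0, "rz": 0, "claw": 120}, {"x": 1, "y": 0.5, "z": -40, "rx": 0, "ry": 0, "rz": 0, "claw": 120}, {"x": 1, "y": 0.5, "z": -90, "rx": 0, "ry": 0, "rz": 0, "claw": 120}, {"x": 50, "y": 1, "z": -120, "rx": 0, "ry": 0, "rz": 0, "claw": 120}, {"x": 100, "y": 2, "z": -125, "rx": 0, "ry": 0, "rz": 0, "claw": 120}, {"x": 150, "y": 2, "z": -125, "rx": 0, "ry": 0, "rz": 0, "claw": 120}, {"x": 150, "y": 2, "z": -125, "rx": 0, "ry": 0, "rz": 0, "claw": 120}, {"x": 150, "y": 2, "z": -125, "rx": 0, "ry": 0, "rz": 0, "claw": 120}])

```text
time_s: 25.62
position: [0.4855, 0.1972, 0.3301]
tcp_rot: [[0.098, 0.995, -0.003], [0.995, -0.098, -0.002], [-0.002, -0.003, -1.0]]
force: [0.4, -0.2, -0.0]
opening: 0.528
grasp_force: 0.0
```

```bash
python3 - <<'E'
from h import *
import pickle
s=read_state(); im,d,p=cam('wrist'); save('w9',im); pickle.dump((im,d,p,s),open('w9.pkl','wb')); print(s['position'],s['joint_positions'].round(1))
E
```

```text
[0.48547149 0.19717899 0.33012181] [ 9.9 17.1 90.2 -0.1 72.9 15.6]
```

View pics/w9.png

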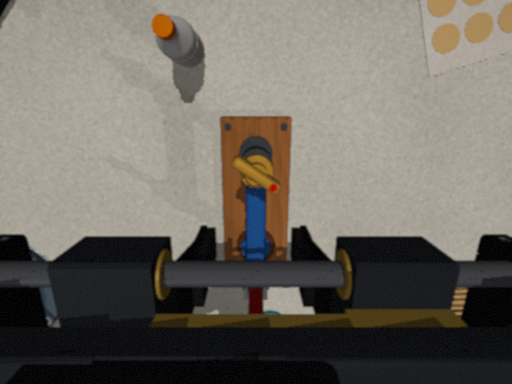

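```bash
cat >> h.py <<'E'
def bar(im,p,z=.191,near=(.4905,.2115)):
    H,S,V=cv2.split(cv2.cvtColor(im,cv2.COLOR_RGB2HSV)); vv,uu=np.nonzero((((H>14)&(H<30))|(H<6)|(H>172))&(S>150)&(V>70))
    w=np.array([onplane(p,u,v,z)[:2] for u,v in zip(uu,vv)]); w=w[np.hypot(*(w-near).T)<.035]
    m=w.mean(0); e=np.linalg.svd(w-m)[2][0]; (c,sz,a)=cv2.minAreaRect(w.astype(np.float32)); return len(w),m.round(4),np.degrees(np.arctan2(e[1],e[0])).round(1),np.round(c,4),np.round(sz,4),a
def levels(im,d,p,near=(.489,.212)):
    C=cloud(p,d); H,S,V=cv2.split(cv2.cvtColor(im,cv2.COLOR_RGB2HSV)); g=np.hypot(C[...,0]-near[0],C[...,1]-near[1])<.22
    f=lambda m:(m.sum(),np.percentile(C[m][:,2],[25,50,75]).round(4)) if m.sum() else None
    print('arm',f(g&(H>100)&(H<130)&(S>140)&(C[...,2]>.06)),'plate',f(g&(H>5)&(H<15)&(S>120)&(C[...,2]<.03)),'table',f(g&(S<50)&(C[...,2]<.01)&(d>0)),'top',f(g&(H>14)&(H<30)&(S>150)&(C[...,2]>.184)))
E
python3 - <<'E'
from h import *
import pickle
for n in ('w8','w9'):
    im,d,p,s=pickle.load(open(n+'.pkl','rb')); levels(im,d,p); print(bar(im,p))
go(.4892,.2118,.33,48.5); print(onplane(p,257,150,.16),onplane(p,257,173,.18))
E
```

```text
arm (np.int64(4696), array([0.1246, 0.3334, 0.4151])) plate (np.int64(9277), array([0.0156, 0.0162, 0.0169])) table (np.int64(33518), array([0.0005, 0.0011, 0.0017])) top (np.int64(6500), array([0.3945, 0.4028, 0.4048]))
(1534, array([0.4928, 0.2105]), np.float64(-43.5), array([0.4909, 0.2035]), array([0.0471, 0.0462]), 78.10926818847656)
arm (np.int64(3247), array([0.1248, 0.3806, 0.4147])) plate (np.int64(5632), array([0.0156, 0.0162, 0.0168])) table (np.int64(45082), array([0.0005, 0.0011, 0.0017])) top (np.int64(6356), array([0.396 , 0.4032, 0.4052]))
(1189, array([0.4898, 0.217 ]), np.float64(-38.3), array([0.4864, 0.2103]), array([0.0499, 0.0552]), 85.25601959228516)
shift [15.3  1.9  0.2] turn [-0.03  0.01 -9.03] t 25.68
[0.49271281 0.23432231 0.16      ] [0.49055575 0.21354322 0.18      ]
```

Request:
apply_moves(rows=[{"x": 15, "y": 3, "z": 0, "rx": 0, "ry": 0, "rz": -1.7, "claw": 120}, {"x": 15, "y": 3, "z": 0, "rx": 0, "ry": 0, "rz": -3.4, "claw": 120}, {"x": 15.5, "y": 3, "z": 0, "rx": 0, "ry": 0, "rz": -5.1, "claw": 120}, {"x": 15.5, "y": 3, "z": 0, "rx": 0, "ry": 0, "rz": -6.8, "claw": 120}, {"x": 15.5, "y": 3, "z": 30, "rx": 0, "ry": 0, "rz": -8.5, "claw": 120}, {"x": 15.5, "y": 3, "z": 70, "rx": 0, "ry": 0, "rz": -9, "claw": 120}, {"x": 15.5, "y": 3, "z": 110, "rx": 0, "ry": 0, "rz": -9, "claw": 120}, {"x": 15.5, "y": 3, "z": 133, "rx": 0, "ry": 0, "rz": -9, "claw": 120}, {"x": 15.5, "y": 3, "z": 135, "rx": 0, "ry": 0, "rz": -9, "claw": 120}, {"x": 15.5, "y": 3, "z": 135, "rx": 0, "ry": 0, "rz": -9, "claw": 120}])

```text
time_s: 26.92
position: [0.4917, 0.2123, 0.1965]
tcp_rot: [[-0.746, 0.666, 0.001], [0.666, 0.746, -0.0], [-0.001, 0.0, -1.0]]
force: [-0.4, -0.2, 0.5]
opening: 0.528
grasp_force: 0.0
```

Request:
apply_moves(rows=[{"x": 0, "y": 0, "z": 0, "rx": 0, "ry": 0, "rz": 0, "claw": 190}, {"x": 0, "y": 0, "z": 0, "rx": 0, "ry": 0, "rz": 0, "claw": 235}, {"x": 0, "y": 0, "z": 0, "rx": 0, "ry": 0, "rz": 0, "claw": 235}, {"x": 0, "y": 0, "z": 0, "rx": 0, "ry": 0, "rz": 0, "claw": 235}])

```text
time_s: 27.42
position: [0.4909, 0.213, 0.1961]
tcp_rot: [[-0.747, 0.665, -0.0], [0.665, 0.747, -0.001], [-0.0, -0.001, -1.0]]
force: [-3.3, -6.4, 4.0]
opening: 0.163
grasp_force: 4.4
```

Request:
apply_moves(rows=[{"x": 0, "y": -1, "z": 0, "rx": 0, "ry": 0, "rz": 0, "claw": 240}, {"x": 0, "y": -1, "z": 0, "rx": 0, "ry": 0, "rz": 0, "claw": 240}, {"x": 0, "y": -1, "z": 0, "rx": 0, "ry": 0, "rz": 0, "claw": 240}])

```text
time_s: 27.8
position: [0.4902, 0.2122, 0.196]
tcp_rot: [[-0.747, 0.665, -0.0], [0.665, 0.747, -0.0], [0.0, -0.001, -1.0]]
force: [-2.0, -1.7, 4.2]
opening: 0.135
grasp_force: 29.9
```

Request:
apply_moves(rows=[{"x": 0, "y": 0, "z": 0, "rx": 0, "ry": 0, "rz": 1.5, "claw": 240}, {"x": 0, "y": 0, "z": 0, "rx": 0, "ry": 0, "rz": 3, "claw": 240}, {"x": 0, "y": 0, "z": 0, "rx": 0, "ry": 0, "rz": 4.5, "claw": 240}, {"x": 0, "y": 0, "z": 0, "rx": 0, "ry": 0, "rz": 6, "claw": 240}, {"x": 0, "y": 0, "z": 0, "rx": 0, "ry": 0, "rz": 7.5, "claw": 240}, {"x": 0, "y": 0, "z": 0, "rx": 0, "ry": 0, "rz": 9, "claw": 240}, {"x": 0, "y": 0, "z": 0, "rx": 0, "ry": 0, "rz": 10.5, "claw": 240}, {"x": 0, "y": 0, "z": 0, "rx": 0, "ry": 0, "rz": 12, "claw": 240}, {"x": 0, "y": 0, "z": 0, "rx": 0, "ry": 0, "rz": 13.5, "claw": 240}, {"x": 0, "y": 0, "z": 0, "rx": 0, "ry": 0, "rz": 15, "claw": 240}])

```text
time_s: 29.05
position: [0.4895, 0.2122, 0.196]
tcp_rot: [[0.669, 0.744, -0.002], [0.744, -0.669, -0.0], [-0.002, -0.001, -1.0]]
force: [-3.5, -1.1, 6.0]
opening: 0.134
grasp_force: 29.9
```

Request:
apply_moves(rows=[{"x": 0, "y": 0, "z": -0.5, "rx": 0, "ry": 0, "rz": 1.5, "claw": 240}, {"x": 0, "y": 0, "z": -0.5, "rx": 0, "ry": 0, "rz": 3, "claw": 240}, {"x": 0, "y": 0, "z": -0.5, "rx": 0, "ry": 0, "rz": 4.5, "claw": 240}, {"x": 0, "y": 0, "z": -0.5, "rx": 0, "ry": 0, "rz": 6, "claw": 240}, {"x": 0, "y": 0, "z": -0.5, "rx": 0, "ry": 0, "rz": 7.5, "claw": 240}, {"x": 0, "y": 0, "z": -0.5, "rx": 0, "ry": 0, "rz": 9, "claw": 240}, {"x": 0, "y": 0, "z": -0.5, "rx": 0, "ry": 0, "rz": 10.5, "claw": 240}, {"x": 0, "y": 0, "z": -0.5, "rx": 0, "ry": 0, "rz": 12, "claw": 240}, {"x": 0, "y": 0, "z": -0.5, "rx": 0, "ry": 0, "rz": 13.5, "claw": 240}, {"x": 0, "y": 0, "z": -0.5, "rx": 0, "ry": 0, "rz": 15, "claw": 240}])

```text
time_s: 30.3
position: [0.4894, 0.2129, 0.196]
tcp_rot: [[0.743, -0.669, -0.002], [-0.669, -0.743, 0.001], [-0.002, 0.001, -1.0]]
force: [-3.2, -0.5, 2.1]
opening: 0.139
grasp_force: 29.9
```

Request:
apply_moves(rows=[{"x": 0, "y": 0, "z": 0, "rx": 0, "ry": 0, "rz": 0, "claw": 240}, {"x": 0, "y": 0, "z": 0, "rx": 0, "ry": 0, "rz": 0, "claw": 150}, {"x": 0, "y": 0, "z": 0, "rx": 0, "ry": 0, "rz": 0, "claw": 150}, {"x": 0, "y": 0, "z": -40, "rx": 0, "ry": 0, "rz": 0, "claw": 150}, {"x": 0, "y": 0, "z": -50, "rx": 0, "ry": 0, "rz": -1.7, "claw": 150}, {"x": 0, "y": 0, "z": -50, "rx": 0, "ry": 0, "rz": -3.4, "claw": 150}, {"x": 0, "y": 0, "z": -50, "rx": 0, "ry": 0, "rz": -5.1, "claw": 150}, {"x": 0, "y": 0, "z": -50, "rx": 0, "ry": 0, "rz": -6.8, "claw": 150}, {"x": 0, "y": 0, "z": -50, "rx": 0, "ry": 0, "rz": -8.5, "claw": 150}, {"x": 0, "y": 0, "z": -50, "rx": 0, "ry": 0, "rz": -10.2, "claw": 150}])

```text
time_s: 31.55
position: [0.491, 0.2122, 0.2464]
tcp_rot: [[0.94, 0.34, 0.001], [0.34, -0.94, -0.0], [0.001, 0.0, -1.0]]
force: [0.1, 0.8, -0.7]
opening: 0.41
grasp_force: 0.0
```

```bash
python3 - <<'E'
from h import *
s=read_state(); print(s['position'],s['joint_positions'].round(1)); go(.4895,.2125,.247,48.3)
E
```

```text
[0.4909876  0.21223518 0.24638464] [11.4 23.4 95.1 -0.  61.4 81.5]
shift [-1.3 -0.8 -0.6] turn [-0.000e+00 -1.000e-02  1.027e+01] t 31.55
```

Request:
apply_moves(rows=[{"x": 0, "y": 0, "z": 0, "rx": 0, "ry": 0, "rz": -1.7, "claw": 150}, {"x": 0, "y": 0, "z": 0, "rx": 0, "ry": 0, "rz": -3.4, "claw": 150}, {"x": 0, "y": 0, "z": 0, "rx": 0, "ry": 0, "rz": -5.1, "claw": 150}, {"x": 0, "y": 0, "z": 0, "rx": 0, "ry": 0, "rz": -6.8, "claw": 150}, {"x": 0, "y": 0, "z": 0, "rx": 0, "ry": 0, "rz": -8.5, "claw": 150}, {"x": 0, "y": 0, "z": 0, "rx": 0, "ry": 0, "rz": -10.2, "claw": 150}, {"x": 0, "y": 0, "z": 0, "rx": 0, "ry": 0, "rz": -11.9, "claw": 150}, {"x": 0, "y": 0, "z": 0, "rx": 0, "ry": 0, "rz": -13.6, "claw": 150}, {"x": 0, "y": 0, "z": 0, "rx": 0, "ry": 0, "rz": -15.3, "claw": 150}, {"x": 0, "y": 0, "z": 0, "rx": 0, "ry": 0, "rz": -17, "claw": 150}])

```text
time_s: 32.8
position: [0.491, 0.2122, 0.2464]
tcp_rot: [[-0.528, 0.849, 0.001], [0.849, 0.528, -0.0], [-0.001, 0.001, -1.0]]
force: [0.1, 0.2, -0.2]
opening: 0.411
grasp_force: 0.0
```

Request:
apply_moves(rows=[{"x": 0, "y": 0, "z": 0, "rx": 0, "ry": 0, "rz": -1.7, "claw": 150}, {"x": 0, "y": 0, "z": 0, "rx": 0, "ry": 0, "rz": -2.75, "claw": 150}, {"x": 0, "y": 0, "z": 0, "rx": 0, "ry": 0, "rz": -2.75, "claw": 150}, {"x": 0, "y": 0, "z": 0, "rx": 0, "ry": 0, "rz": -2.75, "claw": 150}])

```text
time_s: 33.3
position: [0.4907, 0.2123, 0.2464]
tcp_rot: [[-0.742, 0.67, 0.0], [0.67, 0.742, 0.0], [-0.0, 0.0, -1.0]]
force: [-0.5, 0.0, 0.3]
opening: 0.412
grasp_force: 0.0
```

```bash
python3 - <<'E'
from h import *
import pickle
s=read_state(); im,d,p=cam('wrist'); save('w10',im); pickle.dump((im,d,p,s),open('w10.pkl','wb')); print(s['position'],s['joint_positions'].round(1)); levels(im,d,p); go(.4895,.2125,.1965,48.3)
E
```

```text
[0.49065636 0.21228591 0.24635423] [ 11.4  23.4  95.2  -0.   61.5 -36.5]
arm (np.int64(3584), array([0.1121, 0.2976, 0.3346])) plate (np.int64(7263), array([0.0157, 0.0162, 0.0168])) table (np.int64(55758), array([0.0006, 0.0011, 0.0017])) top (np.int64(6452), array([0.3104, 0.3195, 0.3215]))
shift [ 1.  -0.6 49.8] turn [ 0.    0.   -0.06] t 33.35
```

View pics/w10.png

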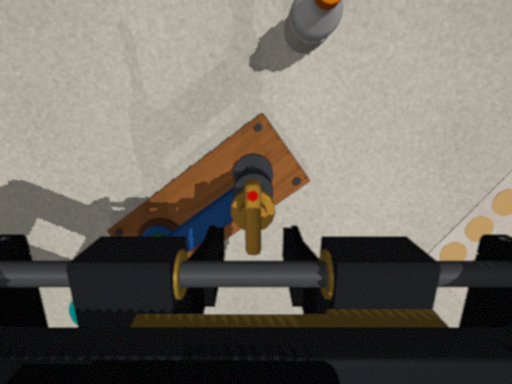

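The wing bar lies vertical at (253,220) between the jaws, with the red end up, so it has turned half a turn. The arm came down 12.7 mm, as expected.

Request:
apply_moves(rows=[{"x": 0.5, "y": -0.5, "z": 25, "rx": 0, "ry": 0, "rz": 0, "claw": 150}, {"x": 0.5, "y": -0.5, "z": 45, "rx": 0, "ry": 0, "rz": 0, "claw": 150}, {"x": 0.5, "y": -0.5, "z": 49.5, "rx": 0, "ry": 0, "rz": 0, "claw": 150}, {"x": 0.5, "y": -0.5, "z": 49.5, "rx": 0, "ry": 0, "rz": 0, "claw": 190}, {"x": 0.5, "y": -0.5, "z": 49.5, "rx": 0, "ry": 0, "rz": 0, "claw": 240}, {"x": 0.5, "y": -0.5, "z": 49.5, "rx": 0, "ry": 0, "rz": 0, "claw": 240}, {"x": 0.5, "y": -0.5, "z": 49.5, "rx": 0, "ry": 0, "rz": 0, "claw": 240}, {"x": 0.5, "y": -0.5, "z": 49.5, "rx": 0, "ry": 0, "rz": 0, "claw": 240}, {"x": 0.5, "y": -0.5, "z": 49.5, "rx": 0, "ry": 0, "rz": 0, "claw": 240}])

```text
time_s: 34.48
position: [0.4901, 0.2123, 0.1975]
tcp_rot: [[-0.743, 0.669, 0.001], [0.669, 0.743, 0.0], [-0.001, 0.001, -1.0]]
force: [-0.9, -1.4, 5.9]
opening: 0.137
grasp_force: 30.0
```

Request:
apply_moves(rows=[{"x": 0, "y": 0, "z": 0, "rx": 0, "ry": 0, "rz": 1.5, "claw": 240}, {"x": 0, "y": 0, "z": 0, "rx": 0, "ry": 0, "rz": 3, "claw": 240}, {"x": 0, "y": 0, "z": 0, "rx": 0, "ry": 0, "rz": 4.5, "claw": 240}, {"x": 0, "y": 0, "z": 0, "rx": 0, "ry": 0, "rz": 6, "claw": 240}, {"x": 0, "y": 0, "z": 0, "rx": 0, "ry": 0, "rz": 7.5, "claw": 240}, {"x": 0, "y": 0, "z": 0, "rx": 0, "ry": 0, "rz": 9, "claw": 240}, {"x": 0, "y": 0, "z": 0, "rx": 0, "ry": 0, "rz": 10.5, "claw": 240}, {"x": 0, "y": 0, "z": 0, "rx": 0, "ry": 0, "rz": 12, "claw": 240}, {"x": 0, "y": 0, "z": 0, "rx": 0, "ry": 0, "rz": 13.5, "claw": 240}, {"x": 0, "y": 0, "z": 0, "rx": 0, "ry": 0, "rz": 15, "claw": 240}])

```text
time_s: 35.72
position: [0.4895, 0.2122, 0.1975]
tcp_rot: [[0.672, 0.74, -0.0], [0.74, -0.672, -0.0], [-0.0, 0.0, -1.0]]
force: [-2.2, 0.1, 6.7]
opening: 0.137
grasp_force: 30.0
```

```bash
python3 - <<'E'
from h import *
s=read_state(); print(s['position'],s['opening'],s['grasp_force'],s['force'],s['moment']); go(.4895,.2125,.1965,-79.5)
E
```

```text
[0.48950358 0.2122429  0.19751429] 0.13732127974288505 29.980530738830566 [-2.23142496  0.06160352  6.67909068] [-0.25873112  0.45117769  0.11353817]
shift [ 0.2 -0.2  1. ] turn [0.   0.   6.21] t 35.73
```

Request:
apply_moves(rows=[{"x": 0, "y": 0, "z": 0, "rx": 0, "ry": 0, "rz": 1.5, "claw": 240}, {"x": 0, "y": 0, "z": 0, "rx": 0, "ry": 0, "rz": 3, "claw": 240}, {"x": 0, "y": 0, "z": 0, "rx": 0, "ry": 0, "rz": 4.5, "claw": 240}, {"x": 0, "y": 0, "z": 0, "rx": 0, "ry": 0, "rz": 5.6, "claw": 240}, {"x": 0, "y": 0, "z": 0, "rx": 0, "ry": 0, "rz": 6.3, "claw": 240}, {"x": 0, "y": 0, "z": 0, "rx": 0, "ry": 0, "rz": 6.3, "claw": 240}, {"x": 0, "y": 0, "z": 0, "rx": 0, "ry": 0, "rz": 6.3, "claw": 240}, {"x": 0, "y": 0, "z": 0, "rx": 0, "ry": 0, "rz": 6.3, "claw": 150}, {"x": 0, "y": 0, "z": 0, "rx": 0, "ry": 0, "rz": 6.3, "claw": 150}, {"x": 0, "y": 0, "z": -10, "rx": 0, "ry": 0, "rz": 6.3, "claw": 150}])

```text
time_s: 36.98
position: [0.489, 0.2121, 0.2062]
tcp_rot: [[0.984, 0.177, -0.003], [0.177, -0.984, -0.001], [-0.003, 0.0, -1.0]]
force: [-0.6, -0.0, -0.9]
opening: 0.369
grasp_force: 0.0
```

Request:
apply_moves(rows=[{"x": 0, "y": 0, "z": -50, "rx": 0, "ry": 0, "rz": 0, "claw": 150}, {"x": 0, "y": 0, "z": -90, "rx": 0, "ry": 0, "rz": 0, "claw": 150}, {"x": 0, "y": 0, "z": -120, "rx": 0, "ry": 0, "rz": 0, "claw": 150}, {"x": 0, "y": 0, "z": -120, "rx": 0, "ry": 0, "rz": 0, "claw": 150}])

```text
time_s: 37.48
position: [0.4912, 0.2127, 0.3299]
tcp_rot: [[0.984, 0.177, 0.007], [0.177, -0.984, 0.001], [0.007, -0.0, -1.0]]
force: [1.0, 0.4, -0.5]
opening: 0.414
grasp_force: 0.0
```

```bash
python3 - <<'E'
from h import *
s=read_state(); print(s['position'],s['joint_positions'].round(1)); go(.473,.05,.33,-5.7)
im,d,p=cam('wrist'); levels(im,d,p); print(bar(im,p)); save('w11',im)
E
```

```text
[0.49122363 0.21266649 0.32986904] [11.4 17.9 89.1  0.  72.6 91.2]
shift [-46.8 156.9  -0.5] turn [  0.04  -0.06 -12.35] t 37.48
arm (np.int64(4329), array([0.1032, 0.3817, 0.4149])) plate (np.int64(6176), array([0.0157, 0.0163, 0.0168])) table (np.int64(39882), array([0.0005, 0.0011, 0.0017])) top (np.int64(5962), array([0.3982, 0.4036, 0.4055]))
(983, array([0.4942, 0.2138]), np.float64(-167.8), array([0.4904, 0.2111]), array([0.0501, 0.0403]), 51.38813400268555)
```

```bash
python3 - <<'E'
from h import *
u=np.array([.0994,.995]); q=np.array([.4733,.0536])-.035*u; go(q[0],q[1],.33,-5.7)
E
```

```text
shift [-54.2 186.9  -2.3] turn [  0.02  -0.02 -12.35] t 37.52
```

Request:
apply_moves(rows=[{"x": -10, "y": 40, "z": 0, "rx": 0, "ry": 0, "rz": -1.7, "claw": 255}, {"x": -25, "y": 80, "z": 0, "rx": 0, "ry": 0, "rz": -3.4, "claw": 255}, {"x": -40, "y": 120, "z": 0, "rx": 0, "ry": 0, "rz": -5.1, "claw": 255}, {"x": -48, "y": 160, "z": 0, "rx": 0, "ry": 0, "rz": -6.8, "claw": 255}, {"x": -54, "y": 187, "z": 0, "rx": 0, "ry": 0, "rz": -8.5, "claw": 255}, {"x": -54, "y": 187, "z": 0, "rx": 0, "ry": 0, "rz": -10.2, "claw": 255}, {"x": -54, "y": 187, "z": 0, "rx": 0, "ry": 0, "rz": -11.9, "claw": 255}, {"x": -54, "y": 187, "z": 0, "rx": 0, "ry": 0, "rz": -12.35, "claw": 255}, {"x": -54, "y": 187, "z": 0, "rx": 0, "ry": 0, "rz": -12.35, "claw": 255}, {"x": -54, "y": 187, "z": 0, "rx": 0, "ry": 0, "rz": -12.35, "claw": 255}])

```text
time_s: 38.78
position: [0.4692, 0.0188, 0.326]
tcp_rot: [[0.1, 0.995, -0.002], [0.995, -0.1, 0.0], [0.0, -0.002, -1.0]]
force: [-0.9, 0.1, -0.5]
opening: 0.005
grasp_force: 0.0
```

```bash
python3 - <<'E'
from h import *
u=np.array([.0994,.995]); q=np.array([.4733,.0536])-.035*u; s=read_state(); print(s['position'],s['opening']); go(q[0],q[1],.2,-5.7)
im,d,p=cam('scene'); cv2.imwrite('pics/s12.png',cv2.resize(cv2.cvtColor(im[170:290,240:380],cv2.COLOR_RGB2BGR),None,fx=5,fy=5,interpolation=cv2.INTER_CUBIC))
for n,z in (('post',.0),): pass
E
```

```text
[0.46922475 0.01879488 0.32598178] 0.004650391712903434
shift [  0.    0.8 126. ] turn [-0.02 -0.   -0.  ] t 38.77
```

View pics/s12.png

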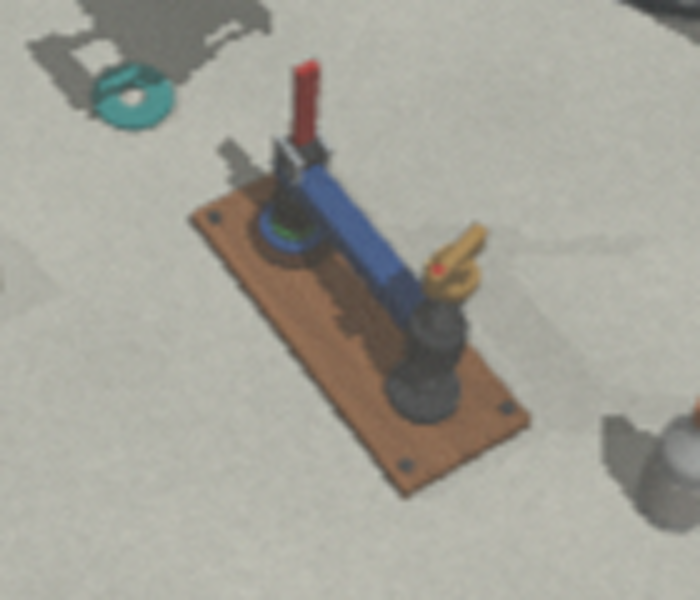

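The foot sits on the stack at (290,215), the red lever stands upright at (305,100), and the arm lies along the plate. Next I descend behind the lever.

Request:
apply_moves(rows=[{"x": 0, "y": 1, "z": 50, "rx": 0, "ry": 0, "rz": 0, "claw": 255}, {"x": 0, "y": 1, "z": 100, "rx": 0, "ry": 0, "rz": 0, "claw": 255}, {"x": 0, "y": 1, "z": 126, "rx": 0, "ry": 0, "rz": 0, "claw": 255}, {"x": 0, "y": 1, "z": 126, "rx": 0, "ry": 0, "rz": 0, "claw": 255}, {"x": 0, "y": 1, "z": 126, "rx": 0, "ry": 0, "rz": 0, "claw": 255}])

```text
time_s: 39.45
position: [0.4716, 0.0185, 0.2017]
tcp_rot: [[0.099, 0.995, 0.002], [0.995, -0.099, -0.0], [-0.0, 0.002, -1.0]]
force: [-0.1, 0.1, 0.7]
opening: 0.004
grasp_force: 0.0
```

Request:
apply_moves(rows=[{"x": 10, "y": 0, "z": 0, "rx": 0, "ry": 0, "rz": 0, "claw": 255}, {"x": 20, "y": 0, "z": 0, "rx": 0, "ry": 0, "rz": 0, "claw": 255}, {"x": 31, "y": 0, "z": 1, "rx": 0, "ry": 0, "rz": 0, "claw": 255}, {"x": 41, "y": 0, "z": 2, "rx": 0, "ry": 0, "rz": 0, "claw": 255}, {"x": 51, "y": 0, "z": 6, "rx": 0, "ry": 0, "rz": 0, "claw": 255}, {"x": 60, "y": 0, "z": 11, "rx": 0, "ry": 0, "rz": 0, "claw": 255}, {"x": 68, "y": 0, "z": 18, "rx": 0, "ry": 0, "rz": 0, "claw": 255}, {"x": 74, "y": 0, "z": 26, "rx": 0, "ry": 0, "rz": 0, "claw": 255}, {"x": 79, "y": 0, "z": 33, "rx": 0, "ry": 0, "rz": 0, "claw": 255}, {"x": 82, "y": 0, "z": 40, "rx": 0, "ry": 0, "rz": 0, "claw": 255}])

```text
time_s: 40.7
position: [0.479, 0.1006, 0.1603]
tcp_rot: [[0.099, 0.995, 0.0], [0.995, -0.099, 0.0], [0.0, 0.0, -1.0]]
force: [1.7, 0.3, 3.7]
opening: 0.004
grasp_force: 1.7
```

Request:
apply_moves(rows=[{"x": 1, "y": 0, "z": 3, "rx": 0, "ry": 0, "rz": 0, "claw": 255}, {"x": 1, "y": 0, "z": 5, "rx": 0, "ry": 0, "rz": 0, "claw": 255}, {"x": 1, "y": 0, "z": 7, "rx": 0, "ry": 0, "rz": 0, "claw": 255}, {"x": 1, "y": 0, "z": 7, "rx": 0, "ry": 0, "rz": 0, "claw": 255}])

```text
time_s: 41.2
position: [0.4789, 0.1012, 0.1547]
tcp_rot: [[0.1, 0.995, 0.0], [0.995, -0.1, 0.0], [0.0, 0.0, -1.0]]
force: [0.7, 0.8, 9.4]
opening: 0.005
grasp_force: 4.8
```

Request:
apply_moves(rows=[{"x": 0, "y": 0, "z": 1.5, "rx": 0, "ry": 0, "rz": 0, "claw": 255}, {"x": 0, "y": 0, "z": 2.5, "rx": 0, "ry": 0, "rz": 0, "claw": 255}, {"x": 0, "y": 0, "z": 2.5, "rx": 0, "ry": 0, "rz": 0, "claw": 255}])

```text
time_s: 41.58
position: [0.4791, 0.1009, 0.1533]
tcp_rot: [[0.099, 0.995, 0.001], [0.995, -0.099, -0.0], [-0.0, 0.001, -1.0]]
force: [-3.1, 0.1, 18.1]
opening: 0.004
grasp_force: 8.9
```

Request:
apply_moves(rows=[{"x": 0, "y": 0, "z": -40, "rx": 0, "ry": 0, "rz": 0, "claw": 255}, {"x": 0, "y": 0, "z": -90, "rx": 0, "ry": 0, "rz": 0, "claw": 255}, {"x": 0, "y": 0, "z": -140, "rx": 0, "ry": 0, "rz": 0, "claw": 255}, {"x": -50, "y": 0, "z": -160, "rx": 0, "ry": 0, "rz": 0, "claw": 255}, {"x": -100, "y": 0, "z": -160, "rx": 0, "ry": 0, "rz": 0, "claw": 255}, {"x": -150, "y": 0, "z": -160, "rx": 0, "ry": 0, "rz": 0, "claw": 255}, {"x": -200, "y": 0, "z": -160, "rx": 0, "ry": 0, "rz": 0, "claw": 255}, {"x": -200, "y": 0, "z": -160, "rx": 0, "ry": 0, "rz": 0, "claw": 255}])

```text
time_s: 42.58
position: [0.4577, -0.1006, 0.3105]
tcp_rot: [[0.105, 0.995, -0.003], [0.995, -0.105, 0.0], [-0.0, -0.003, -1.0]]
force: [-0.3, 0.1, 0.8]
opening: 0.005
grasp_force: 0.0
```

```bash
python3 - <<'E'
from h import *
im,d,p=cam('scene'); a=cv2.resize(cv2.cvtColor(im[180:270,260:360],cv2.COLOR_RGB2BGR),(400,360),interpolation=cv2.INTER_CUBIC)
im,d,p=cam('top'); b=cv2.resize(cv2.cvtColor(im[190:270,145:265],cv2.COLOR_RGB2BGR),(400,267),interpolation=cv2.INTER_CUBIC)
o=np.zeros((360,800,3),np.uint8); o[:,:400]=a; o[:267,400:]=b; cv2.imwrite('pics/fin.png',o)
C=cloud(p,d); H,S,V=cv2.split(cv2.cvtColor(im,cv2.COLOR_RGB2HSV)); r=((H<8)|(H>170))&(S>140)&(C[...,2]>.09)&(np.abs(C[...,1]-.12)<.12)&(np.abs(C[...,0]-.48)<.06); print(r.sum(),np.percentile(C[r],[5,50,95],0).round(4))
E
```

```text
206 [[0.4688 0.0688 0.1016]
 [0.4786 0.1002 0.1261]
 [0.4913 0.1334 0.1344]]
```

View pics/fin.png

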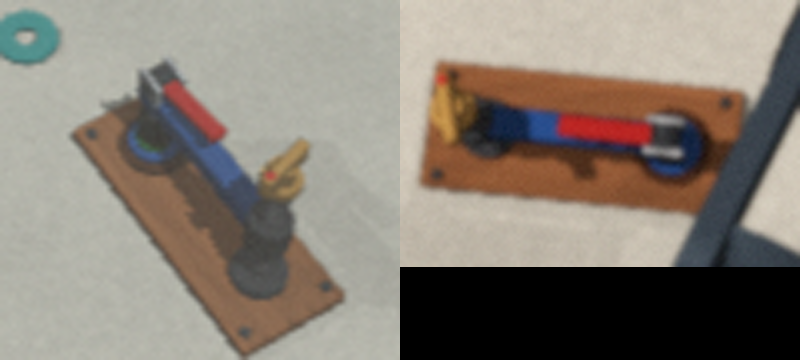

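The lever lies back over the arm at its stop (force rose to 18 N), the arm runs along the plate's centreline, and the rings are clamped. Handing in.

```bash
python3 -c "
from rig import hand_in; print(hand_in())"
```

```text
the job is handed in; nothing more can be done
None
```

The job is handed in. The three rings present are on the post with brown at the bottom, then blue, then green; the arm is at its stop, the nut is turned down to the calculated point of contact, and the lever is clamped to its stop. The spring squeeze itself was not measured, only worked out from the arm's height and the nut's angle.

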